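# Trace a pump cam's edge with the profile tracer

## Robot

A 6-joint arm with a two-finger parallel gripper is mounted at the origin on a cart in front of the work surface, level with it; the furniture and walls round the work are solid. World frame = base frame: x ahead of the robot, y to its left, z up, the work surface at z = 0. Lengths are in m, angles in rad, forces in N, time in s.
With the tool pointing down it reaches from about 0.35 to 0.95 m from the base axis. Payload 17.4 kg.
Tool frame: the origin (TCP) lies at the very end of the fingers, on their centre line; the grasp point (between the pads) lies 19 mm behind it; x points along the fingers, y is the direction in which the jaws open and shut, and the axes are right-handed (so a half turn about x gives the same grasp; the last joint's range is limited). The gripper opens to 93 mm and grips with 3 to 60 N. Pads are 15 mm wide; open, the fingers measure 128 mm over their backs; the gripper's body (75 mm by 188 mm) begins 65 mm behind the grasp point.
Start: joints at [-1.205, 0.116, 1.442, -0, 1.584, -0.038], TCP at [0.265, -0.621, 0.219] pointing down, gripper open.
Joint ranges: [-2.83, 2.83], [-0.83, 2.19], [0.07, 2.5], [-1.14, 4.28], [0.01, 3], [-2.97, 2.97]. Speed limits (rad/s): [1.89, 1.89, 2.22, 3.14, 3.14, 3.14].

## Interface

Orientations are given as a rotation vector (axis times angle).
In Python, from station import arm gives the robot as it stands.
- The arm moves only by the tool carry_out, never from a script. Its argument "commands" is a list of rows, each an object with "dp": the shift along the tool's x, y, z in m, a list of three; "yaw": the turn about the tool's x in degrees; "hand": the finger opening in m, from 0 to 0.093. A call has 1 to 5 rows; each row shifts and turns the commanded pose from where the row before left it, along the tool's axes as they then stand; what a row does not reach is not made up. A row lasts 1/10 s, in which the tool goes at most 50 mm and 8.59 degrees, less where a joint would pass 70% of its speed; a pose out of reach is approached as far as the arm can. A call is refused whole if a number of a shift passes 0.05 or a number of a turn 8.59, either way. A call with a gripper value outside its range is refused whole. The fingers move at their own pace and stop on an object; "force" is the grip in N (left out, the last holds). Time passes only in rows, so rows that do not move let the fingers close. It gives the time, the measured TCP pose, the force and the opening at its end, in the units of the state.
- arm.get_obs(): the state, without advancing time (a new reading comes with each control period).
- arm.capture(name): name is "scene" or "top" or "wrist"; returns the picture (400x640x3 uint8, blue, green, red); there is no depth.
- arm.camera_model(name): a dict with "intrinsics" (3x3 intrinsics, pixels), "dist_coeffs" ([k1, k2, p1, p2, k3] as OpenCV has them; the pictures are not rectified), "extrinsics" (4x4, takes a point from camera to world coordinates); the wrist camera has in their place "tool_from_camera" (4x4, takes a point from camera to tool coordinates, whose origin is the TCP and whose axes are the tool frame's). Camera axes: x right, y up, looking along -z (the intrinsics and any distortion apply to the point x, -y, -z); pixel columns grow to the right and rows downward; lengths in m; the calibration is good to about 2 mm. A picture is of the moment at which its call begins: read the wrist's pose just before it. camera_model takes no time and is no camera call.
- arm.job_done(): hands the job in, once; it reports no verdict.
The state is a dict: "t": time; "joint_pos": joint angles; "joint_vel": joint speeds; "effort": joint torques, N m; "position": TCP position; "tcp_rot": TCP orientation; "force": force on the tool from outside, world axes, zero at the start; "torque": the same for the moment, N m; "gripper_width": finger opening in m.
Only numpy, scipy, OpenCV 4.12 (cv2) and the standard library are available. Lean on these libraries where they do the work, as an engineer would, in place of code of your own. Each camera call takes 0.05 s, during which the arm holds its last target.

## Task

Trace the edge of the metering-pump cam that is clamped on the cam tracer. With the arm at its left stop, slide the stylus in by the black knob until its roller bears lightly on the cam, sweep the arm round to the right stop in one pass without the roller ever leaving the edge and without pressing hard (no more than 10 N on the cam), then back the stylus off until the carriage is fully out again, leave the arm at the right stop and let go. Leave the other things on the bench where they are.

Things in the scene. Friction and masses are not known exactly. Their poses are not given: they have to be found in the camera images.
- tracer: The cam tracer, fixed to the bench: an aluminium base plate 160 x 224 x 10 mm on feet (top at z = 0.014) with an arc of ticks and two stop posts. Origin on the hub axis at bench height; z up; x points to the fixture's back, y to its left; the plate reaches from x = -115 to +45 mm. Everything on it but the knob is below z = 0.057.
- hub_top (a point): Top of the hub spindle, 56 mm above the bench, on the vertical axis about which the swing arm turns. A washer and a brass nut clamp the cam here.
- cam_mid (a point): Point on the hub axis at half the cam's thickness, z = 0.035. The cam is a steel plate 10 mm thick: base circle of radius 32 mm with two rounded lobes 1.7 rad apart, reaching 40 and 44 mm from the axis. The angle at which it was clamped varies by about 0.35 rad either way and this point does not show it, so the radius at a given arm angle must be felt. The cam does not turn under the stylus.
- swing_arm (a joint): Angle of the swing arm about the hub axis, rad: 0 at the left stop, 2.5 at the right stop, growing anticlockwise seen from above. The arm points outward from the hub at (pi - 1.25 + value) from the tracer's x axis, so at 1.25 it points to the tracer's front (-x). Light friction, about 0.5 N at the knob; it stays where it is left.
- carriage (a joint): Travel of the carriage along the two rods of the swing arm, m: 0 fully out against the arm's end block, growing toward the hub, at most 0.028. Friction about 0.5 N; it stays where it is left. The knob's axis is 84 mm minus this value from the hub axis, the centre of the unpressed roller 53 mm minus this value.
- knob_grip (a point): Centre of the black knob standing on the carriage, 82 mm above the bench: an upright cylinder 22 mm in diameter, z = 0.064 to 0.096, which spins freely on its own axis, so it may be held without turning the hand as the arm swings. The point's x axis points outward along the arm.
- stylus: The sprung stylus on the hub side of the carriage: a steel bar with a hanging roller of radius 4 mm that rolls on the cam's edge (low friction). Origin at the roller's centre, 35.5 mm above the bench, 31 mm inward of the knob's axis when free. It yields outward along the arm against a spring of 2 N per mm, no preload, 6 mm of travel, then bottoms hard.
- spare_cam: A loose single-lobed steel cam plate lying at the tracer's left, 10 mm thick, 65 mm long. A bystander; origin under its centre.
- tweezers: Steel tweezers, 132 mm, lying at the tracer's right. A bystander.
- pen: Ball pen, 143 mm, lying at the tracer's right. A bystander.
- tape_roll: Roll of tape, 68 mm across, 18 mm high, lying flat at the right. A bystander.
- weight_box: Closed wooden box, 91 x 165 x 55 mm, at the right. A bystander.
- timer: Round lab timer, 68 mm across, 48 mm high, at the left. A bystander.
- beaker_100: Glass beaker, 59 mm across, 71 mm high, at the left. A bystander.
- dropper_0: Amber dropper bottle, 37 mm across, 96 mm high, at the left. A bystander.

How it is judged:
On the way, in this order (a step that is already met when the one before it is completed fails the run):
1. the roller bears on the cam with the arm at the left stop (contact force between stylus and anything else above 0.4 N and value of joint swing_arm below 0.2 rad), for 0.2 s.
2. the roller, on the edge, passes the first third (contact force between stylus and anything else above 0.4 N and value of joint swing_arm between 0.75 and 1 rad).
3. the roller, on the edge, passes the second third (contact force between stylus and anything else above 0.4 N and value of joint swing_arm between 1.5 and 1.75 rad).
4. the arm is at the right stop with the roller still on the cam (contact force between stylus and anything else above 0.4 N and value of joint swing_arm above 2.4 rad), for 0.2 s.
At the end, for the whole second after the job is handed in: the arm stands within 0.15 rad of the right stop, the carriage is backed off to within 4 mm of fully out, the roller is clear of the cam and all is at rest (value of joint swing_arm above 2.35 rad and value of joint carriage below 0.004 m and linear speed of stylus below 0.01 m/s and not (contact force between stylus and anything else above 0.05 N)); the robot touches nothing.
It fails at once if the roller leaves the edge during the pass (stylus spring pressed less than 0.2 mm while the arm is more than 0.25 rad from the left stop and more than 0.15 rad from the right stop) (value of joint swing_arm between 0.25 and 2.35 rad and x of stylus in the frame of knob_grip below -0.0308 m).
It fails at once if the stylus presses on the cam with more than 10 N (contact force between stylus and anything else above 10 N).
It fails at once if a bystander is pushed more than 15 mm (distance of any of spare_cam, tweezers, pen, tape_roll, weight_box, timer, beaker_100, dropper_0 from where it was at the start of the episode above 0.015 m).
It also fails if it takes over 72 s, if anything falls off the work surface, if the arm or the gripper's body presses on something with over 40 N, if the wrist force passes 120 N, or if a joint passes its speed limit or range.

## Working session

There is one attempt and no reset: what is moved stays moved. The work goes in short steps, Python scripts to look and compute and a tool call to move; the robot and the scene stay as the last step left them, time stands still between calls to the robot, and variables do not carry over. Pictures are saved under pics/ and viewed, and the job is handed in when it is done.

Besides the shell and the picture viewer there is one more tool, called after ">>>" by a JSON object that holds its "api" and its "payload". carry_out: Moves the arm, as the interface text tells. Its arguments: {"type":"object","properties":{"commands":{"type":"array"},"force":{"type":"number"}},"required":["commands"]}

```bash
ls; mkdir -p pics; python3 - <<'E'
from station import arm
import cv2
o=arm.get_obs(); print(o)
for n in("scene","top"):
    cv2.imwrite(f"pics/{n}0.png",arm.capture(n)); print(n,arm.camera_model(n))
print(arm.camera_model("wrist"))
E
```

```text
pics
{'t': 0.0, 'joint_pos': array([-1.20480328e+00,  1.16470757e-01,  1.44226777e+00, -2.22522127e-05,
        1.58402868e+00, -3.77805842e-02]), 'joint_vel': array([-6.80648297e-04,  9.28278860e-04, -7.61367311e-04,  5.26155385e-04,
        1.43008693e-03,  2.52250857e-05]), 'effort': array([ 3.26588197e-03, -7.21259236e+01, -6.22594428e+01,  7.81332864e-02,
        2.38242937e-02, -9.91575939e-05]), 'position': array([ 0.26512179, -0.62051864,  0.21791391]), 'tcp_rot': array([ 1.99965499,  0.41050305, -2.0000915 ]), 'force': array([ 0.25335725, -0.18507334,  0.01115171]), 'torque': array([-0.01091207,  0.0240268 ,  0.02902774]), 'gripper_width': 0.09283627039133453}
scene {'intrinsics': array([[471.23987784,   0.        , 327.77231613],
       [  0.        , 471.23987784, 201.36838959],
       [  0.        ,   0.        ,   1.        ]]), 'dist_coeffs': array([-0.08728069,  0.        ,  0.        ,  0.        ,  0.        ]), 'extrinsics': array([[-0.87011385,  0.28994697, -0.39853814, -0.22283071],
       [-0.49267002, -0.48980605,  0.71928179,  1.34413116],
       [ 0.01334718, 
[... 546 characters left out ...]
7,  1.38488051],
       [ 0.        ,  0.        ,  0.        ,  1.        ]])}
{'intrinsics': array([[284.65361352,   0.        , 321.22653206],
       [  0.        , 284.65361352, 196.60424223],
       [  0.        ,   0.        ,   1.        ]]), 'dist_coeffs': array([-0.01491727,  0.        ,  0.        ,  0.        ,  0.        ]), 'tool_from_camera': array([[-7.46372651e-04,  3.01937325e-01, -9.53327486e-01,
        -1.66906251e-01],
       [ 9.99999107e-01, -8.31279349e-04, -1.04619479e-03,
         1.37342339e-03],
       [-1.10836671e-03, -9.53327415e-01, -3.01936435e-01,
        -8.45693419e-02],
       [ 0.00000000e+00,  0.00000000e+00,  0.00000000e+00,
         1.00000000e+00]])}
```

View pics/scene0.png

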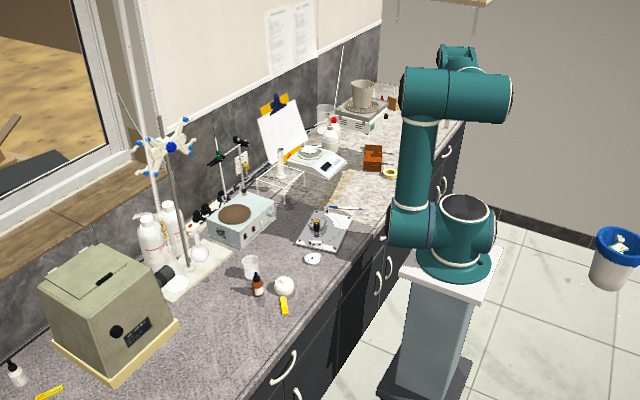

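View pics/top0.png

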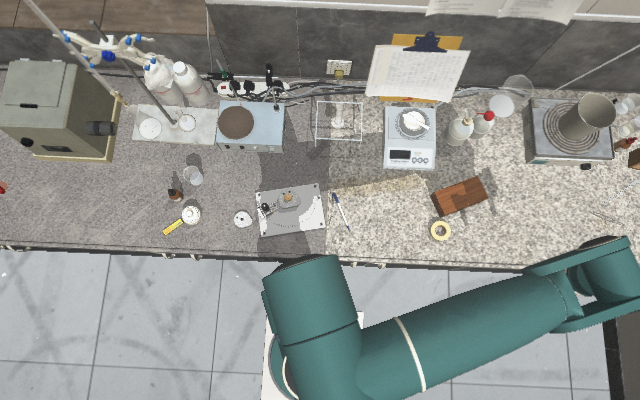

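```bash
python3 - <<'E'
import cv2
a=cv2.imread("pics/top0.png")
cv2.imwrite("pics/top0c.png",cv2.resize(a[100:290,230:450],None,fx=3.6,fy=3.1578,interpolation=cv2.INTER_CUBIC) if 0 else cv2.resize(a[110:260,240:440],None,fx=4,fy=4,interpolation=cv2.INTER_CUBIC))
E
python3 - <<'E'
import cv2
a=cv2.imread("pics/top0.png")
cv2.imwrite("pics/top0d.png",cv2.resize(a[170:250,240:340],None,fx=7,fy=7,interpolation=cv2.INTER_CUBIC))
E
```

```text
(no output)
```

View pics/top0d.png

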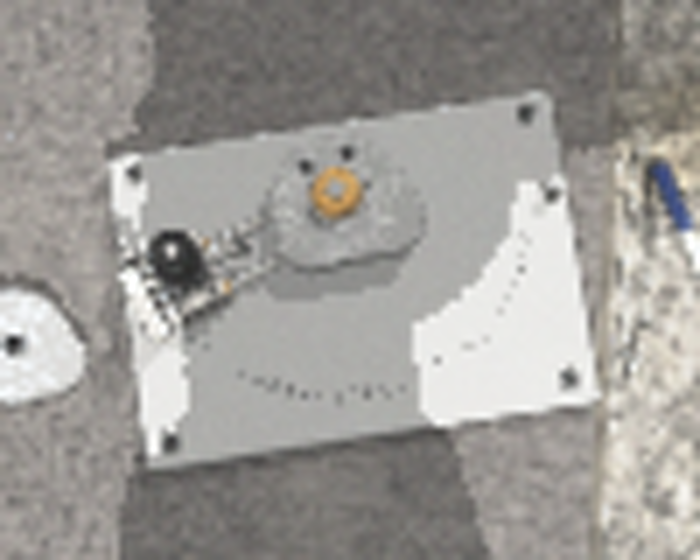

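```bash
cat > h.py <<'E'
import numpy as np, cv2
from station import arm
from scipy.spatial.transform import Rotation as R
from scipy.optimize import least_squares
def ray(n,px,T=None):
    m=arm.camera_model(n); T=m["extrinsics"] if T is None else T
    u=cv2.undistortPoints(np.array([[px]],float),m["intrinsics"],m["dist_coeffs"])[0,0]
    return T[:3,3],T[:3,:3]@np.array([u[0],-u[1],-1])
def hit(n,px,z,T=None):
    c,d=ray(n,px,T); return c+d*(z-c[2])/d[2]
def wristT(o):
    T=np.eye(4);T[:3,:3]=R.from_rotvec(o["tcp_rot"]).as_matrix();T[:3,3]=o["position"]
    return T@arm.camera_model("wrist")["tool_from_camera"]
E
python3 - <<'E'
from h import *
f=lambda p:(240+p[0]/7-.43,170+p[1]/7-.43)
C=[hit("top",f(p),.014)[:2] for p in[(110,157),(548,92),(600,400),(150,467)]]
print(np.round(C,4))
loc=np.array([(45,112),(45,-112),(-115,-112),(-115,112)])/1000
r=least_squares(lambda q:(np.array([[np.cos(q[2]),-np.sin(q[2])],[np.sin(q[2]),np.cos(q[2])]])@loc.T).T.ravel()+np.tile(q[:2],4)-np.ravel(C),[.4,0,0])
print(r.x,r.fun.round(4))
print(hit("top",f((335,190)),.056),hit("top",f((172,257)),.092))
o=arm.get_obs();print(R.from_rotvec(o["tcp_rot"]).as_matrix().round(3))
E
```

```text
[[ 0.5319  0.2264]
 [ 0.5757  0.011 ]
 [ 0.4217 -0.0213]
 [ 0.3786  0.1946]]
[0.5112885  0.1096618  0.20114821] [ 0.0011  0.002   0.002  -0.0021 -0.0007 -0.0017 -0.0024  0.0018]
[0.51035709 0.11064633 0.056     ] [0.46617936 0.18131239 0.092     ]
[[-0.     0.393 -0.92 ]
 [ 0.001 -0.92  -0.393]
 [-1.    -0.001 -0.   ]]
```

```bash
cat >> h.py <<'E'
HUB=np.array([.511,.110]); YAW=.200
def plan(pos,rot,tp,ty,n):
    """rows from (pos,rot) to tcp tp, tool-y heading ty(deg), n equal rows"""
    M=R.from_rotvec(rot).as_matrix(); y0=np.degrees(np.arctan2(M[1,1],M[0,1]))
    dy=(ty-y0+180)%360-180; p=np.array(pos,float)
    print("heading",y0.round(2),"pos",p.round(4))
    for i in range(n):
        h=np.radians(y0+dy*i/n); y=np.array([np.cos(h),np.sin(h),0]);z=np.array([np.sin(h),-np.cos(h),0])
        d=(np.array(tp)-pos)/n
        print(np.round([-d[2],d@y,d@z],4).tolist(),"yaw",round(-dy/n,2))
E
python3 - <<'E'
from h import *
o=arm.get_obs(); plan(o["position"],o["tcp_rot"],[.47,.18,.2],-60,20)
E
```

```text
heading -66.86 pos [ 0.2651 -0.6205  0.218 ]
[0.0009, -0.0328, -0.0251] yaw -0.34
[0.0009, -0.0326, -0.0253] yaw -0.34
[0.0009, -0.0325, -0.0255] yaw -0.34
[0.0009, -0.0323, -0.0257] yaw -0.34
[0.0009, -0.0322, -0.0259] yaw -0.34
[0.0009, -0.032, -0.0261] yaw -0.34
[0.0009, -0.0319, -0.0263] yaw -0.34
[0.0009, -0.0317, -0.0265] yaw -0.34
[0.0009, -0.0315, -0.0267] yaw -0.34
[0.0009, -0.0314, -0.0269] yaw -0.34
[0.0009, -0.0312, -0.0271] yaw -0.34
[0.0009, -0.0311, -0.0273] yaw -0.34
[0.0009, -0.0309, -0.0274] yaw -0.34
[0.0009, -0.0307, -0.0276] yaw -0.34
[0.0009, -0.0306, -0.0278] yaw -0.34
[0.0009, -0.0304, -0.028] yaw -0.34
[0.0009, -0.0302, -0.0282] yaw -0.34
[0.0009, -0.0301, -0.0283] yaw -0.34
[0.0009, -0.0299, -0.0285] yaw -0.34
[0.0009, -0.0297, -0.0287] yaw -0.34
```

>>> {"api": "carry_out", "payload": {"commands": [{"dp": [0,-0.032,-0.025],"yaw": 0,"hand": 0.093},{"dp": [0,-0.032,-0.025],"yaw": 0,"hand": 0.093},{"dp": [0,-0.032,-0.025],"yaw": 0,"hand": 0.093},{"dp": [0,-0.032,-0.025],"yaw": 0,"hand": 0.093},{"dp": [0,-0.032,-0.025],"yaw": 0,"hand": 0.093}]}}

```text
t: 0.6
position: [0.3173, -0.4228, 0.2183]
tcp_rot: [2.0, 0.41, -2.0]
force: [0.1, 0.2, 0.2]
gripper_width: 0.0931
```

>>> {"api": "carry_out", "payload": {"commands": [{"dp": [0,-0.032,-0.025],"yaw": 0,"hand": 0.093},{"dp": [0,-0.032,-0.025],"yaw": 0,"hand": 0.093},{"dp": [0,-0.032,-0.025],"yaw": 0,"hand": 0.093},{"dp": [0,-0.032,-0.025],"yaw": 0,"hand": 0.093},{"dp": [0,-0.032,-0.025],"yaw": 0,"hand": 0.093}]}}

```text
t: 1.1
position: [0.3693, -0.2266, 0.2185]
tcp_rot: [2.0, 0.409, -2.0]
force: [0.7, 0.6, -0.3]
gripper_width: 0.0928
```

>>> {"api": "carry_out", "payload": {"commands": [{"dp": [0,-0.032,-0.025],"yaw": -1.5,"hand": 0.093},{"dp": [0,-0.032,-0.025],"yaw": -1.5,"hand": 0.093},{"dp": [0,-0.032,-0.025],"yaw": -1.5,"hand": 0.093},{"dp": [0,-0.032,-0.025],"yaw": -1.5,"hand": 0.093},{"dp": [0,-0.032,-0.025],"yaw": -1.0,"hand": 0.093}]}}

```text
t: 1.6
position: [0.4109, -0.028, 0.2186]
tcp_rot: [1.925, 0.519, -1.925]
force: [1.3, -0.8, -0.3]
gripper_width: 0.0931
```

```bash
python3 - <<'E'
from h import *
o=arm.get_obs(); plan(o["position"],o["tcp_rot"],[.47,.18,.2],-60,5)
E
```

```text
heading -59.8 pos [ 0.4109 -0.028   0.2186]
[0.0037, -0.03, -0.0311] yaw 0.04
[0.0037, -0.03, -0.0311] yaw 0.04
[0.0037, -0.0301, -0.0311] yaw 0.04
[0.0037, -0.0301, -0.0311] yaw 0.04
[0.0037, -0.0301, -0.031] yaw 0.04
```

>>> {"api": "carry_out", "payload": {"commands": [{"dp": [0.004,-0.03,-0.031],"yaw": 0,"hand": 0.093},{"dp": [0.004,-0.03,-0.031],"yaw": 0,"hand": 0.093},{"dp": [0.004,-0.03,-0.031],"yaw": 0,"hand": 0.093},{"dp": [0.004,-0.03,-0.031],"yaw": 0,"hand": 0.093},{"dp": [0.004,-0.03,-0.031],"yaw": 0,"hand": 0.093}]}}

```text
t: 2.1
position: [0.4698, 0.1798, 0.1983]
tcp_rot: [1.925, 0.519, -1.925]
force: [0.7, 0.1, 0.4]
gripper_width: 0.0932
```

>>> {"api": "carry_out", "payload": {"commands": [{"dp": [0,0,0],"yaw": 0,"hand": 0.093},{"dp": [0,0,0],"yaw": 0,"hand": 0.093}]}}

```text
t: 2.3
position: [0.4695, 0.1784, 0.198]
tcp_rot: [1.923, 0.52, -1.926]
force: [0.6, -0.0, 0.1]
gripper_width: 0.0929
```

```bash
python3 - <<'E'
from h import *
o=arm.get_obs(); print(o["position"],o["force"]); im=arm.capture("wrist"); cv2.imwrite("pics/w1.png",im)
T=wristT(o); np.save("w1T.npy",T)
m=arm.camera_model("wrist")
# ortho-rectify plane z=.040 (cam top), 3 px/mm, region 200mm around hub; up = +x world, left=+y
def rect(im,T,z,s,half,name):
    n=int(2*half*s); vv,uu=np.mgrid[0:n,0:n]
    X=HUB[0]+half/1000*1-(vv+.5)/s/1000; Y=HUB[1]+half/1000-(uu+.5)/s/1000
    P=np.stack([X.ravel(),Y.ravel(),np.full(X.size,z)],1)
    Ti=np.linalg.inv(T); c=P@Ti[:3,:3].T+Ti[:3,3]; c=c*[1,-1,-1]
    px,_=cv2.projectPoints(c,np.zeros(3),np.zeros(3),m["intrinsics"],m["dist_coeffs"])
    mp=px.reshape(n,n,2).astype(np.float32)
    r=cv2.remap(im,mp[...,0],mp[...,1],cv2.INTER_CUBIC); cv2.imwrite(name,r)
rect(im,T,.040,5,60,"pics/w1r.png")
E
```

```text
[0.46952172 0.17840399 0.19798697] [ 0.57742215 -0.01560511  0.09205848]
```

View pics/w1.png

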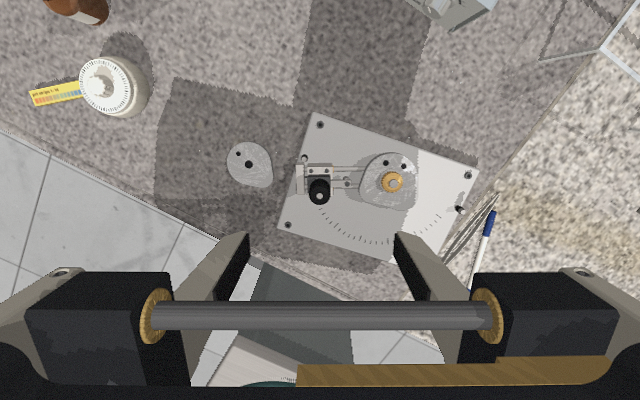

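View pics/w1r.png

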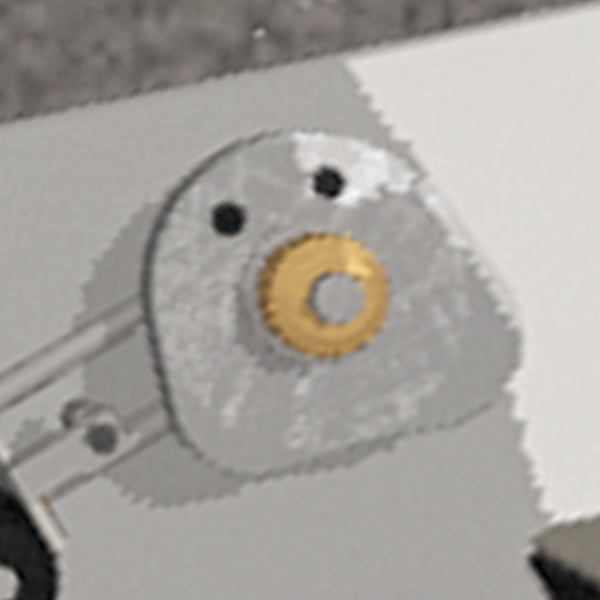

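```bash
python3 - <<'E'
from h import *
im=cv2.imread("pics/w1r.png"); H=(308,288)
# polar: columns=world angle 100..280 (4px/deg), rows = radius 25..55mm (16px/mm)
A,Rr=np.meshgrid(np.radians(100+np.arange(720)/4),25+np.arange(480)/16)
x=np.cos(A)*Rr*5;y=np.sin(A)*Rr*5
p=cv2.remap(im,(H[0]-y).astype(np.float32),(H[1]-x).astype(np.float32),cv2.INTER_CUBIC)
for k in range(5): cv2.line(p,(0,int((30+5*k-25)*16)),(719,int((30+5*k-25)*16)),(0,0,255),1)
for a in range(100,280,20): cv2.line(p,((a-100)*4,0),((a-100)*4,479),(255,0,0),1)
cv2.imwrite("pics/pol.png",p)
E
```

```text
(no output)
```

View pics/pol.png

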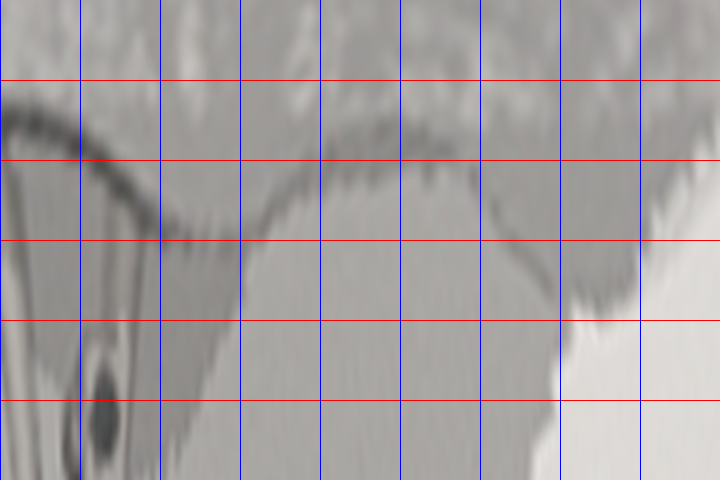

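```bash
python3 - <<'E'
import cv2
a=cv2.imread("pics/w1.png")
cv2.imwrite("pics/w1c.png",cv2.resize(a[140:240,270:430],None,fx=5,fy=5,interpolation=cv2.INTER_CUBIC))
E
```

```text
(no output)
```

View pics/w1c.png

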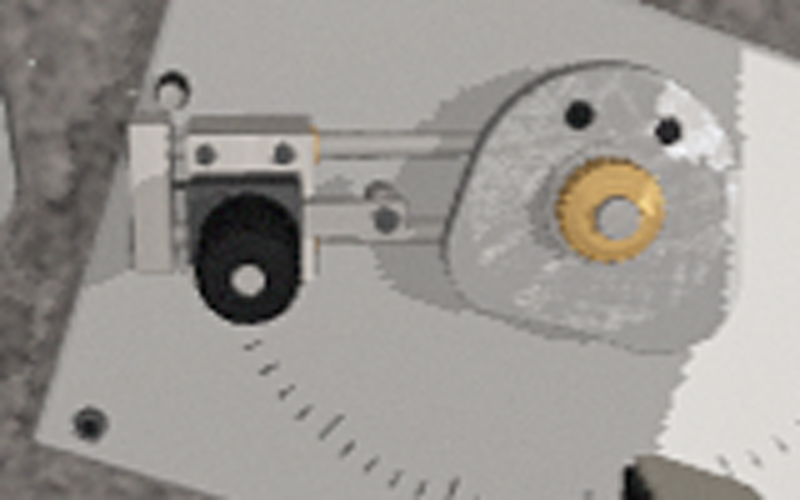

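```bash
python3 - <<'E'
from h import *
T=np.load("w1T.npy")
f=lambda p:(270+p[0]/5-.4,140+p[1]/5-.4)
k=hit("wrist",f((249,275)),.094,T); h=hit("wrist",f((620,217)),.056,T)
d=(k-h)[:2]; print(k,h,np.hypot(*d),np.degrees(np.arctan2(d[1],d[0])))
C=[hit("wrist",f(p),.014,T)[:2] for p in[(38,438),(168,-2)]]; print(C, np.degrees(np.arctan2(*(C[1]-C[0])[::-1])))
E
```

```text
[0.46987045 0.17881966 0.094     ] [0.51335941 0.10800401 0.056     ] 0.083103223199794 121.55471817069714
[array([0.38010862, 0.1925222 ]), array([0.49918926, 0.21918619])] 12.621224033278764
```

```bash
python3 - <<'E'
from h import *
o=arm.get_obs(); plan(o["position"],o["tcp_rot"],[.47,.1795,.066],-59.5,5)
E
```

```text
heading -59.83 pos [0.4696 0.1777 0.1983]
[0.0265, -0.0003, -0.0003] yaw -0.07
[0.0265, -0.0003, -0.0003] yaw -0.07
[0.0265, -0.0003, -0.0003] yaw -0.07
[0.0265, -0.0003, -0.0003] yaw -0.07
[0.0265, -0.0003, -0.0003] yaw -0.07
```

>>> {"api": "carry_out", "payload": {"commands": [{"dp": [0.0265,0,0],"yaw": 0,"hand": 0.06},{"dp": [0.0265,-0.001,-0.001],"yaw": 0,"hand": 0.06},{"dp": [0.0265,0,0],"yaw": 0,"hand": 0.06},{"dp": [0.0265,0,0],"yaw": 0,"hand": 0.06},{"dp": [0.0,0,0],"yaw": 0,"hand": 0.06}]}}

```text
t: 2.85
position: [0.4687, 0.1776, 0.0898]
tcp_rot: [1.922, 0.517, -1.931]
force: [-0.2, 0.6, 0.5]
gripper_width: 0.0606
```

```bash
python3 - <<'E'
from h import *
o=arm.get_obs(); print(o["position"],o["force"]); im=arm.capture("wrist"); cv2.imwrite("pics/w2.png",im)
E
```

```text
[0.46868295 0.17756201 0.08977984] [-0.17108146  0.57351616  0.50627853]
```

View pics/w2.png

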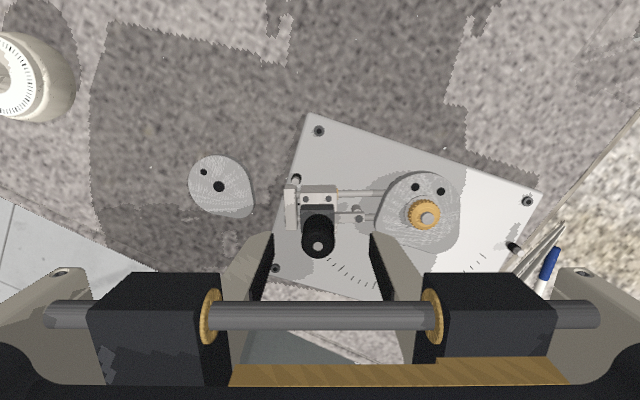

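```bash
python3 - <<'E'
from h import *
o=arm.get_obs();T=wristT(o)
for p,z in(((318,245),.096),((318,240),.094),((427,217),.056)): print(hit("wrist",p,z,T))
plan(o["position"],o["tcp_rot"],[.47,.1795,.066],-59.5,2)
E
```

```text
[0.4698215  0.17867641 0.096     ]
[0.4719909  0.17994871 0.094     ]
[0.51422797 0.10824037 0.056     ]
heading -59.95 pos [0.4696 0.178  0.0921]
[0.013, -0.0005, -0.0005] yaw -0.22
[0.013, -0.0005, -0.0006] yaw -0.22
```

>>> {"api": "carry_out", "payload": {"commands": [{"dp": [0.009,0,0],"yaw": 0,"hand": 0.06},{"dp": [0.009,0,0],"yaw": 0,"hand": 0.06},{"dp": [0.008,0,0],"yaw": 0,"hand": 0.04},{"dp": [0,0,0],"yaw": 0,"hand": 0.03},{"dp": [0.0,0,0],"yaw": 0,"hand": 0.03}]}}

```text
t: 3.4
position: [0.4702, 0.1793, 0.0667]
tcp_rot: [1.925, 0.518, -1.926]
force: [-0.4, 1.3, -1.1]
gripper_width: 0.0404
```

>>> {"api": "carry_out", "payload": {"commands": [{"dp": [0,0,0],"yaw": 0,"hand": 0.015},{"dp": [0,0,0],"yaw": 0,"hand": 0.015},{"dp": [0,0,0],"yaw": 0,"hand": 0.015}], "force": 15}}

```text
t: 3.7
position: [0.4703, 0.1794, 0.067]
tcp_rot: [1.926, 0.519, -1.925]
force: [0.0, 0.4, 1.3]
gripper_width: 0.0217
```

```bash
python3 - <<'E'
from h import *
o=arm.get_obs(); print(o["position"],o["force"],o["gripper_width"]); plan(o["position"],o["tcp_rot"],[.47,.1795,.066],-59.5,1)
E
```

```text
[0.47034709 0.17935836 0.06699975] [0.01602416 0.42969843 1.32490644] 0.021688237971693336
heading -59.86 pos [0.4703 0.1794 0.067 ]
[0.001, -0.0003, 0.0002] yaw -0.36
```

```bash
cat >> h.py <<'E'
HUB=np.array([.5136,.1076])
from scipy.interpolate import UnivariateSpline, CubicSpline
_t=np.array([(95,31.9),(100,32),(110,32.4),(115,33),(120,33.8),(125,34.9),(130,36.4),(135,37.9),(140,39.1),(145,39.7),(150,40),(155,40),(160,39.7),(165,38.8),(170,37.3),(175,35.7),(180,34.3),(190,33),(200,32.7),(205,33),(210,33.6),(215,34.8),(220,36.4),(225,38.3),(230,40.3),(235,42.1),(240,43.4),(245,44),(250,44.1),(255,43.4),(260,42),(265,40.2),(270,38.2),(275,36.3),(280,34.8)])
prof=UnivariateSpline(_t[:,0],_t[:,1],s=1.0)
def rc(phi):
    a=np.radians(np.linspace(phi-25,phi+25,501)) ; r=prof(np.degrees(a)); d=a-np.radians(phi)
    l=r*np.sin(d); ok=abs(l)<4
    return (r*np.cos(d)+np.sqrt(np.clip(16-l*l,0,None)))[ok].max()
def polar(p):
    d=np.array(p)[:2]-HUB; return np.hypot(*d)*1e3, np.degrees(np.arctan2(d[1],d[0]))%360
def state():
    o=arm.get_obs(); k,ph=polar(o["position"]); u=np.array([np.cos(np.radians(ph)),np.sin(np.radians(ph))]); t=np.array([-u[1],u[0]])
    f=o["force"]; M=R.from_rotvec(o["tcp_rot"]).as_matrix(); hd=np.degrees(np.arctan2(M[1,1],M[0,1]))
    print("t",round(o["t"],2),"K",k.round(2),"phi",round(ph,2),"Fout",(f[:2]@u).round(2),"Ftan",(f[:2]@t).round(2),"head",hd.round(2),"z",o["position"][2].round(4),"predK0",round(rc(ph)+31,2))
    return o,k,ph,hd
E
python3 - <<'E'
from h import *
state()
for p in range(115,270,5): print(p,prof(p).round(2),rc(p).round(2),end=" | ")
E
```

```text
t 3.7 K 83.79 phi 121.08 Fout 0.36 Ftan -0.24 head -59.86 z 0.067 predK0 69.33
115 32.94 37.08 | 120 33.85 38.08 | 125 35.02 39.35 | 130 36.42 40.78 | 135 37.87 42.15 | 140 39.13 43.28 | 145 39.97 44.01 | 150 40.23 44.23 | 155 39.97 44.0 | 160 39.29 43.39 | 165 38.31 42.48 | 170 37.15 41.38 | 175 35.92 40.18 | 180 34.73 38.98 | 185 33.71 37.89 | 190 32.96 37.04 | 195 32.58 36.59 | 200 32.58 36.59 | 205 32.97 37.06 | 210 33.74 37.96 | 215 34.9 39.27 | 220 36.43 40.96 | 225 38.3 42.86 | 230 40.26 44.73 | 235 42.04 46.34 | 240 43.37 47.47 | 245 44.01 48.02 | 250 43.97 47.98 | 255 43.3 47.4 | 260 42.05 46.31 | 265 40.31 44.77 |
```

>>> {"api": "carry_out", "payload": {"commands": [{"dp": [0,0.002,0],"yaw": 0,"hand": 0.015},{"dp": [0,0.002,0],"yaw": 0,"hand": 0.015},{"dp": [0,0.002,0],"yaw": 0,"hand": 0.015},{"dp": [0,0.001,0],"yaw": 0,"hand": 0.015},{"dp": [0,0,0],"yaw": 0,"hand": 0.015}]}}

```text
t: 4.2
position: [0.474, 0.173, 0.0669]
tcp_rot: [1.926, 0.518, -1.925]
force: [0.8, -0.3, 4.7]
gripper_width: 0.0216
```

```bash
python3 - <<'E'
from h import *
state()
E
```

```text
t 4.2 K 76.49 phi 121.19 Fout -0.71 Ftan -0.53 head -59.88 z 0.0669 predK0 69.36
```

>>> {"api": "carry_out", "payload": {"commands": [{"dp": [0,0.002,0],"yaw": 0,"hand": 0.015},{"dp": [0,0.002,0],"yaw": 0,"hand": 0.015},{"dp": [0,0.001,0],"yaw": 0,"hand": 0.015},{"dp": [0,0,0],"yaw": 0,"hand": 0.015},{"dp": [0,0,0],"yaw": 0,"hand": 0.015}]}}

```text
t: 4.7
position: [0.4764, 0.1689, 0.0669]
tcp_rot: [1.926, 0.518, -1.925]
force: [1.7, -0.5, 6.0]
gripper_width: 0.0219
```

```bash
python3 - <<'E'
from h import *
state()
E
```

```text
t 4.7 K 71.64 phi 121.24 Fout -1.37 Ftan -1.2 head -59.87 z 0.0669 predK0 69.37
```

>>> {"api": "carry_out", "payload": {"commands": [{"dp": [-0.0001,0.001,0],"yaw": 0,"hand": 0.015},{"dp": [0,0,0],"yaw": 0,"hand": 0.015},{"dp": [0,0,0],"yaw": 0,"hand": 0.015}]}}

```text
t: 5.0
position: [0.4768, 0.168, 0.0669]
tcp_rot: [1.926, 0.518, -1.925]
force: [-0.1, 0.8, 5.1]
gripper_width: 0.0214
```

```bash
python3 - <<'E'
from h import *
state()
E
```

```text
t 5.0 K 70.71 phi 121.32 Fout 0.77 Ftan -0.32 head -59.87 z 0.0669 predK0 69.39
```

>>> {"api": "carry_out", "payload": {"commands": [{"dp": [0,0.001,0],"yaw": 0,"hand": 0.015},{"dp": [0,0,0],"yaw": 0,"hand": 0.015},{"dp": [0,0,0],"yaw": 0,"hand": 0.015}]}}

```text
t: 5.3
position: [0.4773, 0.1673, 0.0669]
tcp_rot: [1.926, 0.519, -1.925]
force: [0.1, 2.1, 6.8]
gripper_width: 0.0214
```

```bash
python3 - <<'E'
from h import *
state()
E
```

```text
t 5.3 K 69.88 phi 121.33 Fout 1.74 Ftan -1.21 head -59.86 z 0.0669 predK0 69.39
```

>>> {"api": "carry_out", "payload": {"commands": [{"dp": [0,0.001,0],"yaw": 0,"hand": 0.015},{"dp": [0,0,0],"yaw": 0,"hand": 0.015},{"dp": [0,0,0],"yaw": 0,"hand": 0.015}]}}

```text
t: 5.6
position: [0.4777, 0.1666, 0.0669]
tcp_rot: [1.926, 0.519, -1.925]
force: [-1.1, 3.2, 5.8]
gripper_width: 0.0213
```

```bash
python3 - <<'E'
from h import *
state()
E
```

```text
t 5.6 K 69.04 phi 121.33 Fout 3.29 Ftan -0.76 head -59.86 z 0.0669 predK0 69.39
```

```bash
cat >> h.py <<'E'
def avg(n=6,name=None):
    F=[];P=[]
    for i in range(n):
        im=arm.capture("wrist"); o=arm.get_obs(); F.append(o["force"]);P.append(o["position"])
    f=np.mean(F,0);p=np.mean(P,0);k,ph=polar(p);u=np.array([np.cos(np.radians(ph)),np.sin(np.radians(ph))]); t=np.array([-u[1],u[0]])
    M=R.from_rotvec(o["tcp_rot"]).as_matrix(); hd=np.degrees(np.arctan2(M[1,1],M[0,1]))
    if name: cv2.imwrite(name,im)
    print("t",round(o["t"],2),"K",k.round(2),"phi",round(ph,2),"Fout",(f[:2]@u).round(2),"sd",np.std(np.array(F)[:,:2]@u).round(2),"Ftan",(f[:2]@t).round(2),"Fz",f[2].round(1),"head",hd.round(2),"z",p[2].round(4),"predK0",round(rc(ph)+31,2))
    return p,k,ph,hd
E
python3 - <<'E'
from h import *
avg(6,"pics/w3.png")
E
```

```text
t 5.9 K 69.05 phi 121.33 Fout 3.41 sd 0.45 Ftan -0.56 Fz 5.2 head -59.86 z 0.0669 predK0 69.39
```

View pics/w3.png

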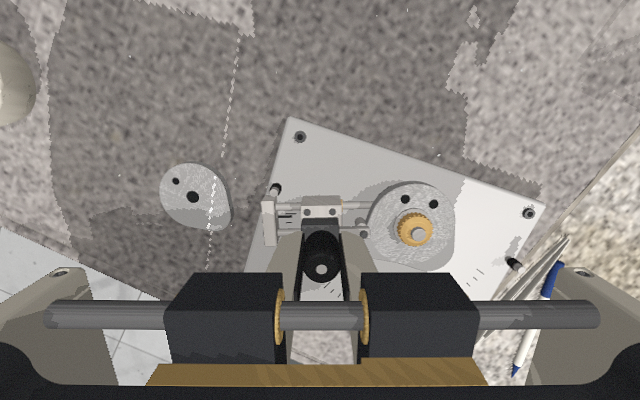

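```bash
cat >> h.py <<'E'
def rows(p,hd,phi_end,off,comp=2.2,n=5):
    k,ph=polar(p); prev=np.array(p[:2]); hh=hd
    end_h=(phi_end-180)
    dk0=k-(rc(ph)+31+off-comp)
    for i in range(1,n+1):
        f=ph+(phi_end-ph)*i/n; K=(rc(f)+31+off-comp+dk0*max(0,1-i/3))/1e3
        q=HUB+K*np.array([np.cos(np.radians(f)),np.sin(np.radians(f))])
        h=np.radians(hh); d=q-prev
        dy=d@[np.cos(h),np.sin(h)]; dz=d@[np.sin(h),-np.cos(h)]
        turn=((end_h-hd+180)%360-180)/n
        print('{"dp":[0,%.4f,%.4f],"yaw":%.1f,"hand":0.015},'%(dy,dz,-round(turn,1)),end=" "); hh+=round(turn,1); prev=q
    print("K end",round(K*1e3,2))
E
python3 - <<'E'
from h import *
o,k,ph,hd=state(); rows(o["position"],hd,126,1.2)
E
```

```text
t 5.9 K 69.05 phi 121.32 Fout 3.6 Ftan -0.79 head -59.86 z 0.0669 predK0 69.39
{"dp":[0,0.0000,0.0011],"yaw":-1.2,"hand":0.015}, {"dp":[0,0.0000,0.0011],"yaw":-1.2,"hand":0.015}, {"dp":[0,-0.0000,0.0011],"yaw":-1.2,"hand":0.015}, {"dp":[0,-0.0002,0.0011],"yaw":-1.2,"hand":0.015}, {"dp":[0,-0.0003,0.0011],"yaw":-1.2,"hand":0.015}, K end 69.63
```

>>> {"api": "carry_out", "payload": {"commands": [{"dp": [0,0.0,0.0011],"yaw": -1.2,"hand": 0.015},{"dp": [0,0.0,0.0011],"yaw": -1.2,"hand": 0.015},{"dp": [0,0,0.0011],"yaw": -1.2,"hand": 0.015},{"dp": [0,-0.0002,0.0011],"yaw": -1.2,"hand": 0.015},{"dp": [0,-0.0003,0.0011],"yaw": -1.2,"hand": 0.015}]}}

```text
t: 6.4
position: [0.4728, 0.1641, 0.0669]
tcp_rot: [1.86, 0.608, -1.859]
force: [0.8, 4.3, 4.7]
gripper_width: 0.0217
```

```bash
python3 - <<'E'
from h import *
p,k,ph,hd=avg(4); rows(p,hd,130,1.2)
E
```

```text
t 6.6 K 69.79 phi 125.92 Fout 3.96 sd 0.2 Ftan -1.0 Fz 5.8 head -53.86 z 0.0669 predK0 70.61
{"dp":[0,-0.0002,0.0010],"yaw":-0.8,"hand":0.015}, {"dp":[0,-0.0002,0.0010],"yaw":-0.8,"hand":0.015}, {"dp":[0,-0.0002,0.0010],"yaw":-0.8,"hand":0.015}, {"dp":[0,-0.0002,0.0010],"yaw":-0.8,"hand":0.015}, {"dp":[0,-0.0002,0.0010],"yaw":-0.8,"hand":0.015}, K end 70.78
```

```bash
python3 - <<'E'
from h import *
o,k,ph,hd=state(); rows(o["position"],hd,133,1.25)
E
```

```text
t 6.6 K 69.79 phi 125.92 Fout 3.63 Ftan -1.33 head -53.86 z 0.0669 predK0 70.61
{"dp":[0,-0.0003,0.0017],"yaw":-1.4,"hand":0.015}, {"dp":[0,-0.0003,0.0017],"yaw":-1.4,"hand":0.015}, {"dp":[0,-0.0003,0.0018],"yaw":-1.4,"hand":0.015}, {"dp":[0,-0.0004,0.0018],"yaw":-1.4,"hand":0.015}, {"dp":[0,-0.0004,0.0018],"yaw":-1.4,"hand":0.015}, K end 71.67
```

>>> {"api": "carry_out", "payload": {"commands": [{"dp": [0,-0.0003,0.0017],"yaw": -1.4,"hand": 0.015},{"dp": [0,-0.0003,0.0017],"yaw": -1.4,"hand": 0.015},{"dp": [0,-0.0003,0.0018],"yaw": -1.4,"hand": 0.015},{"dp": [0,-0.0004,0.0018],"yaw": -1.4,"hand": 0.015},{"dp": [0,-0.0004,0.0018],"yaw": -1.4,"hand": 0.015}]}}

```text
t: 7.1
position: [0.4647, 0.16, 0.0669]
tcp_rot: [1.781, 0.706, -1.781]
force: [-2.0, 5.3, 5.1]
gripper_width: 0.0217
```

```bash
python3 - <<'E'
from h import *
p,k,ph,hd=avg(4); rows(p,hd,ph+6,1.2)
E
```

```text
t 7.3 K 71.71 phi 133.09 Fout 5.43 sd 0.2 Ftan -0.92 Fz 6.1 head -46.85 z 0.0669 predK0 72.65
{"dp":[0,-0.0003,0.0015],"yaw":-1.2,"hand":0.015}, {"dp":[0,-0.0003,0.0015],"yaw":-1.2,"hand":0.015}, {"dp":[0,-0.0003,0.0015],"yaw":-1.2,"hand":0.015}, {"dp":[0,-0.0003,0.0015],"yaw":-1.2,"hand":0.015}, {"dp":[0,-0.0002,0.0015],"yaw":-1.2,"hand":0.015}, K end 73.1
```

```bash
python3 - <<'E'
from h import *
o,k,ph,hd=state(); rows(o["position"],hd,140,1.9)
E
```

```text
t 7.3 K 71.72 phi 133.07 Fout 5.48 Ftan -0.87 head -46.85 z 0.0669 predK0 72.64
{"dp":[0,-0.0006,0.0017],"yaw":-1.4,"hand":0.015}, {"dp":[0,-0.0005,0.0018],"yaw":-1.4,"hand":0.015}, {"dp":[0,-0.0005,0.0018],"yaw":-1.4,"hand":0.015}, {"dp":[0,-0.0003,0.0018],"yaw":-1.4,"hand":0.015}, {"dp":[0,-0.0003,0.0018],"yaw":-1.4,"hand":0.015}, K end 73.98
```

>>> {"api": "carry_out", "payload": {"commands": [{"dp": [0,-0.0006,0.0017],"yaw": -1.4,"hand": 0.015},{"dp": [0,-0.0005,0.0018],"yaw": -1.4,"hand": 0.015},{"dp": [0,-0.0005,0.0018],"yaw": -1.4,"hand": 0.015},{"dp": [0,-0.0003,0.0018],"yaw": -1.4,"hand": 0.015},{"dp": [0,-0.0003,0.0018],"yaw": -1.4,"hand": 0.015}]}}

```text
t: 7.8
position: [0.4569, 0.155, 0.0669]
tcp_rot: [1.7, 0.797, -1.7]
force: [-2.1, 3.2, 6.8]
gripper_width: 0.0213
```

```bash
python3 - <<'E'
from h import *
p,k,ph,hd=avg(4); o,k,ph,hd=state(); rows(o["position"],hd,ph+7,1.9)
E
```

```text
t 8.0 K 73.89 phi 140.22 Fout 4.38 sd 0.58 Ftan 0.78 Fz 6.9 head -39.86 z 0.0669 predK0 74.32
t 8.0 K 73.9 phi 140.19 Fout 4.47 Ftan 0.35 head -39.86 z 0.0669 predK0 74.32
{"dp":[0,-0.0003,0.0018],"yaw":-1.4,"hand":0.015}, {"dp":[0,-0.0002,0.0018],"yaw":-1.4,"hand":0.015}, {"dp":[0,-0.0002,0.0018],"yaw":-1.4,"hand":0.015}, {"dp":[0,-0.0001,0.0018],"yaw":-1.4,"hand":0.015}, {"dp":[0,-0.0001,0.0018],"yaw":-1.4,"hand":0.015}, K end 74.87
```

>>> {"api": "carry_out", "payload": {"commands": [{"dp": [0,-0.0002,0.0018],"yaw": -1.4,"hand": 0.015},{"dp": [0,-0.0001,0.0018],"yaw": -1.4,"hand": 0.015},{"dp": [0,0,0.0018],"yaw": -1.4,"hand": 0.015},{"dp": [0,0,0.0018],"yaw": -1.4,"hand": 0.015},{"dp": [0,0.0,0.0018],"yaw": -1.4,"hand": 0.015}]}}

```text
t: 8.5
position: [0.4512, 0.1479, 0.0669]
tcp_rot: [1.617, 0.883, -1.617]
force: [-3.8, 3.5, 7.4]
gripper_width: 0.0218
```

```bash
python3 - <<'E'
from h import *
p,k,ph,hd=avg(4); o,k,ph,hd=state(); rows(o["position"],hd,ph+7,1.6)
E
```

```text
t 8.7 K 74.3 phi 147.22 Fout 4.51 sd 0.29 Ftan 0.26 Fz 7.4 head -32.86 z 0.0669 predK0 75.17
t 8.7 K 74.29 phi 147.19 Fout 4.75 Ftan 0.48 head -32.86 z 0.0669 predK0 75.17
{"dp":[0,-0.0001,0.0018],"yaw":-1.4,"hand":0.015}, {"dp":[0,-0.0001,0.0018],"yaw":-1.4,"hand":0.015}, {"dp":[0,-0.0000,0.0018],"yaw":-1.4,"hand":0.015}, {"dp":[0,0.0001,0.0018],"yaw":-1.4,"hand":0.015}, {"dp":[0,0.0001,0.0018],"yaw":-1.4,"hand":0.015}, K end 74.46
```

>>> {"api": "carry_out", "payload": {"commands": [{"dp": [-0.0002,0,0.0018],"yaw": -1.4,"hand": 0.015},{"dp": [0,0,0.0018],"yaw": -1.4,"hand": 0.015},{"dp": [0,0,0.0018],"yaw": -1.4,"hand": 0.015},{"dp": [0,0.0001,0.0018],"yaw": -1.4,"hand": 0.015},{"dp": [0,0.0002,0.0018],"yaw": -1.4,"hand": 0.015}]}}

```text
t: 9.2
position: [0.4468, 0.1399, 0.0669]
tcp_rot: [1.532, 0.962, -1.533]
force: [-4.0, 1.8, 7.2]
gripper_width: 0.0214
```

```bash
python3 - <<'E'
from h import *
p,k,ph,hd=avg(4); o,k,ph,hd=state(); rows(o["position"],hd,ph+7,1.3)
E
```

```text
t 9.4 K 74.16 phi 154.33 Fout 5.0 sd 0.16 Ftan 0.62 Fz 6.4 head -25.85 z 0.0669 predK0 75.05
t 9.4 K 74.17 phi 154.31 Fout 5.17 Ftan 1.14 head -25.85 z 0.0669 predK0 75.05
{"dp":[0,0.0002,0.0018],"yaw":-1.4,"hand":0.015}, {"dp":[0,0.0002,0.0018],"yaw":-1.4,"hand":0.015}, {"dp":[0,0.0002,0.0018],"yaw":-1.4,"hand":0.015}, {"dp":[0,0.0002,0.0018],"yaw":-1.4,"hand":0.015}, {"dp":[0,0.0003,0.0018],"yaw":-1.4,"hand":0.015}, K end 73.28
```

```bash
echo 'HUB=np.array([.5126,.1085])' >> h.py; python3 - <<'E'
from h import *
o,k,ph,hd=state(); rows(o["position"],hd,ph+7,.2,2.3)
E
```

```text
t 9.4 K 72.88 phi 154.6 Fout 5.17 Ftan 1.11 head -25.85 z 0.0669 predK0 75.03
{"dp":[0,0.0001,0.0018],"yaw":-1.5,"hand":0.015}, {"dp":[0,0.0002,0.0018],"yaw":-1.5,"hand":0.015}, {"dp":[0,0.0002,0.0018],"yaw":-1.5,"hand":0.015}, {"dp":[0,0.0002,0.0018],"yaw":-1.5,"hand":0.015}, {"dp":[0,0.0003,0.0018],"yaw":-1.5,"hand":0.015}, K end 72.02
```

>>> {"api": "carry_out", "payload": {"commands": [{"dp": [0,0.0001,0.0018],"yaw": -1.5,"hand": 0.015},{"dp": [0,0.0002,0.0018],"yaw": -1.5,"hand": 0.015},{"dp": [0,0.0002,0.0018],"yaw": -1.5,"hand": 0.015},{"dp": [0,0.0002,0.0018],"yaw": -1.5,"hand": 0.015},{"dp": [0,0.0003,0.0018],"yaw": -1.5,"hand": 0.015}]}}

```text
t: 9.9
position: [0.4442, 0.1311, 0.0669]
tcp_rot: [1.44, 1.042, -1.441]
force: [-5.1, 2.9, 6.3]
gripper_width: 0.0218
```

```bash
python3 - <<'E'
from h import *
p,k,ph,hd=avg(4); o,k,ph,hd=state(); rows(o["position"],hd,ph+7,.2,2.3)
E
```

```text
t 10.1 K 71.98 phi 161.82 Fout 5.01 sd 0.31 Ftan 0.91 Fz 6.6 head -18.35 z 0.0669 predK0 74.09
t 10.1 K 71.96 phi 161.78 Fout 4.52 Ftan 1.48 head -18.35 z 0.0669 predK0 74.09
{"dp":[0,0.0003,0.0018],"yaw":-1.4,"hand":0.015}, {"dp":[0,0.0003,0.0017],"yaw":-1.4,"hand":0.015}, {"dp":[0,0.0003,0.0017],"yaw":-1.4,"hand":0.015}, {"dp":[0,0.0003,0.0017],"yaw":-1.4,"hand":0.015}, {"dp":[0,0.0003,0.0017],"yaw":-1.4,"hand":0.015}, K end 70.57
```

>>> {"api": "carry_out", "payload": {"commands": [{"dp": [0,0.0003,0.0018],"yaw": -1.4,"hand": 0.015},{"dp": [0,0.0003,0.0017],"yaw": -1.4,"hand": 0.015},{"dp": [0,0.0003,0.0017],"yaw": -1.4,"hand": 0.015},{"dp": [0,0.0003,0.0017],"yaw": -1.4,"hand": 0.015},{"dp": [0,0.0003,0.0017],"yaw": -1.4,"hand": 0.015}]}}

```text
t: 10.6
position: [0.4435, 0.1223, 0.0669]
tcp_rot: [1.352, 1.11, -1.354]
force: [-3.3, 0.8, 6.2]
gripper_width: 0.0215
```

```bash
python3 - <<'E'
from h import *
p,k,ph,hd=avg(4); o,k,ph,hd=state(); rows(o["position"],hd,ph+7,.2,2.3)
E
```

```text
t 10.8 K 70.45 phi 168.85 Fout 3.72 sd 0.38 Ftan 1.56 Fz 5.9 head -11.35 z 0.0669 predK0 72.65
t 10.8 K 70.43 phi 168.84 Fout 3.9 Ftan 0.9 head -11.35 z 0.0669 predK0 72.65
{"dp":[0,0.0003,0.0017],"yaw":-1.4,"hand":0.015}, {"dp":[0,0.0003,0.0017],"yaw":-1.4,"hand":0.015}, {"dp":[0,0.0003,0.0017],"yaw":-1.4,"hand":0.015}, {"dp":[0,0.0004,0.0017],"yaw":-1.4,"hand":0.015}, {"dp":[0,0.0004,0.0017],"yaw":-1.4,"hand":0.015}, K end 68.88
```

```bash
python3 - <<'E'
from h import *
o,k,ph,hd=state(); rows(o["position"],hd,ph+7,-.6,2.3)
E
```

```text
t 10.8 K 70.43 phi 168.84 Fout 3.9 Ftan 0.9 head -11.35 z 0.0669 predK0 72.65
{"dp":[0,0.0006,0.0017],"yaw":-1.4,"hand":0.015}, {"dp":[0,0.0006,0.0017],"yaw":-1.4,"hand":0.015}, {"dp":[0,0.0006,0.0017],"yaw":-1.4,"hand":0.015}, {"dp":[0,0.0004,0.0017],"yaw":-1.4,"hand":0.015}, {"dp":[0,0.0004,0.0017],"yaw":-1.4,"hand":0.015}, K end 68.08
```

>>> {"api": "carry_out", "payload": {"commands": [{"dp": [0,0.0006,0.0017],"yaw": -1.4,"hand": 0.015},{"dp": [0,0.0006,0.0017],"yaw": -1.4,"hand": 0.015},{"dp": [0,0.0006,0.0017],"yaw": -1.4,"hand": 0.015},{"dp": [0,0.0004,0.0017],"yaw": -1.4,"hand": 0.015},{"dp": [0,0.0004,0.0017],"yaw": -1.4,"hand": 0.015}]}}

```text
t: 11.3
position: [0.4447, 0.1135, 0.0669]
tcp_rot: [1.263, 1.173, -1.265]
force: [-3.8, 1.2, 5.7]
gripper_width: 0.0217
```

```bash
python3 - <<'E'
from h import *
p,k,ph,hd=avg(4); o,k,ph,hd=state(); rows(o["position"],hd,ph+7,-.5,2.3)
E
```

```text
t 11.5 K 68.01 phi 175.94 Fout 3.78 sd 0.45 Ftan 1.38 Fz 6.4 head -4.35 z 0.0669 predK0 70.95
t 11.5 K 68.0 phi 175.92 Fout 3.44 Ftan 1.64 head -4.35 z 0.0669 predK0 70.96
{"dp":[0,0.0003,0.0017],"yaw":-1.5,"hand":0.015}, {"dp":[0,0.0003,0.0016],"yaw":-1.5,"hand":0.015}, {"dp":[0,0.0003,0.0016],"yaw":-1.5,"hand":0.015}, {"dp":[0,0.0003,0.0016],"yaw":-1.5,"hand":0.015}, {"dp":[0,0.0003,0.0016],"yaw":-1.5,"hand":0.015}, K end 66.52
```

```bash
python3 - <<'E'
from h import *
o,k,ph,hd=state(); rows(o["position"],hd,ph+7,-1.3,2.3)
E
```

```text
t 11.5 K 68.0 phi 175.92 Fout 3.44 Ftan 1.64 head -4.35 z 0.0669 predK0 70.96
{"dp":[0,0.0006,0.0016],"yaw":-1.5,"hand":0.015}, {"dp":[0,0.0006,0.0016],"yaw":-1.5,"hand":0.015}, {"dp":[0,0.0006,0.0016],"yaw":-1.5,"hand":0.015}, {"dp":[0,0.0003,0.0016],"yaw":-1.5,"hand":0.015}, {"dp":[0,0.0003,0.0016],"yaw":-1.5,"hand":0.015}, K end 65.72
```

>>> {"api": "carry_out", "payload": {"commands": [{"dp": [0,0.0006,0.0016],"yaw": -1.5,"hand": 0.015},{"dp": [0,0.0006,0.0016],"yaw": -1.5,"hand": 0.015},{"dp": [0,0.0005,0.0016],"yaw": -1.5,"hand": 0.015},{"dp": [0,0.0003,0.0016],"yaw": -1.5,"hand": 0.015},{"dp": [0,0.0003,0.0016],"yaw": -1.5,"hand": 0.015}]}}

```text
t: 12.0
position: [0.4468, 0.1053, 0.0669]
tcp_rot: [1.167, 1.236, -1.169]
force: [-3.8, 0.2, 6.3]
gripper_width: 0.0217
```

```bash
python3 - <<'E'
from h import *
p,k,ph,hd=avg(4); o,k,ph,hd=state(); rows(o["position"],hd,ph+7,-1.2,2.2)
E
```

```text
t 12.2 K 65.89 phi 182.86 Fout 4.91 sd 0.36 Ftan 1.22 Fz 7.2 head 3.15 z 0.0669 predK0 69.34
t 12.2 K 65.89 phi 182.82 Fout 4.64 Ftan 1.62 head 3.15 z 0.0669 predK0 69.34
{"dp":[0,0.0003,0.0016],"yaw":-1.3,"hand":0.015}, {"dp":[0,0.0003,0.0016],"yaw":-1.3,"hand":0.015}, {"dp":[0,0.0003,0.0016],"yaw":-1.3,"hand":0.015}, {"dp":[0,0.0003,0.0016],"yaw":-1.3,"hand":0.015}, {"dp":[0,0.0002,0.0016],"yaw":-1.3,"hand":0.015}, K end 64.67
```

>>> {"api": "carry_out", "payload": {"commands": [{"dp": [0,0.0003,0.0016],"yaw": -1.3,"hand": 0.015},{"dp": [0,0.0003,0.0016],"yaw": -1.3,"hand": 0.015},{"dp": [0,0.0002,0.0016],"yaw": -1.3,"hand": 0.015},{"dp": [0,0.0002,0.0016],"yaw": -1.3,"hand": 0.015},{"dp": [0,0.0002,0.0016],"yaw": -1.3,"hand": 0.015}]}}

```text
t: 12.7
position: [0.4487, 0.0975, 0.0669]
tcp_rot: [1.083, 1.285, -1.084]
force: [-4.3, -0.5, 7.4]
gripper_width: 0.0216
```

```bash
python3 - <<'E'
from h import *
p,k,ph,hd=avg(4); o,k,ph,hd=state(); rows(o["position"],hd,ph+7,-1.0,2.2)
E
```

```text
t 12.9 K 64.78 phi 189.93 Fout 4.91 sd 0.36 Ftan 0.92 Fz 6.8 head 9.65 z 0.0669 predK0 68.05
t 12.9 K 64.78 phi 189.93 Fout 4.56 Ftan 0.77 head 9.65 z 0.0669 predK0 68.05
{"dp":[0,0.0002,0.0016],"yaw":-1.5,"hand":0.015}, {"dp":[0,0.0001,0.0016],"yaw":-1.5,"hand":0.015}, {"dp":[0,0.0001,0.0016],"yaw":-1.5,"hand":0.015}, {"dp":[0,0.0001,0.0016],"yaw":-1.5,"hand":0.015}, {"dp":[0,0.0000,0.0016],"yaw":-1.5,"hand":0.015}, K end 64.33
```

>>> {"api": "carry_out", "payload": {"commands": [{"dp": [0,0.0001,0.0016],"yaw": -1.5,"hand": 0.015},{"dp": [0,0.0001,0.0016],"yaw": -1.5,"hand": 0.015},{"dp": [0,0.0001,0.0016],"yaw": -1.5,"hand": 0.015},{"dp": [0,0.0001,0.0016],"yaw": -1.5,"hand": 0.015},{"dp": [0,0,0.0016],"yaw": -1.5,"hand": 0.015}]}}

```text
t: 13.4
position: [0.4509, 0.0897, 0.0669]
tcp_rot: [0.984, 1.337, -0.986]
force: [-4.3, -0.2, 6.9]
gripper_width: 0.0216
```

```bash
python3 - <<'E'
from h import *
p,k,ph,hd=avg(4); o,k,ph,hd=state(); rows(o["position"],hd,ph+7,-.8,2.2)
E
```

```text
t 13.6 K 64.47 phi 197.04 Fout 4.86 sd 0.48 Ftan -0.11 Fz 7.0 head 17.15 z 0.0669 predK0 67.53
t 13.6 K 64.47 phi 197.0 Fout 5.37 Ftan 0.42 head 17.15 z 0.0669 predK0 67.53
{"dp":[0,-0.0000,0.0016],"yaw":-1.4,"hand":0.015}, {"dp":[0,-0.0000,0.0016],"yaw":-1.4,"hand":0.015}, {"dp":[0,-0.0001,0.0016],"yaw":-1.4,"hand":0.015}, {"dp":[0,-0.0001,0.0016],"yaw":-1.4,"hand":0.015}, {"dp":[0,-0.0001,0.0016],"yaw":-1.4,"hand":0.015}, K end 64.93
```

```bash
python3 - <<'E'
from h import *
o,k,ph,hd=state(); rows(o["position"],hd,ph+6,-.6,2.2)
E
```

```text
t 13.6 K 64.47 phi 197.0 Fout 5.37 Ftan 0.42 head 17.15 z 0.0669 predK0 67.53
{"dp":[0,-0.0001,0.0014],"yaw":-1.2,"hand":0.015}, {"dp":[0,-0.0001,0.0014],"yaw":-1.2,"hand":0.015}, {"dp":[0,-0.0001,0.0014],"yaw":-1.2,"hand":0.015}, {"dp":[0,-0.0001,0.0014],"yaw":-1.2,"hand":0.015}, {"dp":[0,-0.0001,0.0014],"yaw":-1.2,"hand":0.015}, K end 65.02
```

>>> {"api": "carry_out", "payload": {"commands": [{"dp": [0,-0.0001,0.0014],"yaw": -1.2,"hand": 0.015},{"dp": [0,-0.0001,0.0014],"yaw": -1.2,"hand": 0.015},{"dp": [0,-0.0001,0.0014],"yaw": -1.2,"hand": 0.015},{"dp": [0,-0.0001,0.0014],"yaw": -1.2,"hand": 0.015},{"dp": [0,-0.0001,0.0014],"yaw": -1.2,"hand": 0.015}]}}

```text
t: 14.1
position: [0.4528, 0.083, 0.0669]
tcp_rot: [0.905, 1.375, -0.907]
force: [-5.3, -0.1, 6.0]
gripper_width: 0.0216
```

```bash
python3 - <<'E'
from h import *
p,k,ph,hd=avg(4); o,k,ph,hd=state(); rows(o["position"],hd,ph+6,-.4,2.2)
E
```

```text
t 14.3 K 65.01 phi 203.2 Fout 4.11 sd 0.36 Ftan -0.76 Fz 6.5 head 23.15 z 0.0669 predK0 67.84
t 14.3 K 65.03 phi 203.16 Fout 4.24 Ftan -0.04 head 23.15 z 0.0669 predK0 67.83
{"dp":[0,-0.0002,0.0014],"yaw":-1.2,"hand":0.015}, {"dp":[0,-0.0002,0.0014],"yaw":-1.2,"hand":0.015}, {"dp":[0,-0.0002,0.0014],"yaw":-1.2,"hand":0.015}, {"dp":[0,-0.0002,0.0014],"yaw":-1.2,"hand":0.015}, {"dp":[0,-0.0002,0.0014],"yaw":-1.2,"hand":0.015}, K end 66.18
```

>>> {"api": "carry_out", "payload": {"commands": [{"dp": [0,-0.0002,0.0014],"yaw": -1.2,"hand": 0.015},{"dp": [0,-0.0002,0.0014],"yaw": -1.2,"hand": 0.015},{"dp": [0,-0.0002,0.0014],"yaw": -1.2,"hand": 0.015},{"dp": [0,-0.0002,0.0014],"yaw": -1.2,"hand": 0.015},{"dp": [0,-0.0002,0.0014],"yaw": -1.2,"hand": 0.015}]}}

```text
t: 14.8
position: [0.4549, 0.0762, 0.0669]
tcp_rot: [0.826, 1.409, -0.827]
force: [-4.8, -0.5, 6.6]
gripper_width: 0.0219
```

```bash
python3 - <<'E'
from h import *
p,k,ph,hd=avg(4); o,k,ph,hd=state(); rows(o["position"],hd,ph+5,-.3,2.2)
E
```

```text
t 15.0 K 66.12 phi 209.32 Fout 4.52 sd 0.47 Ftan -1.06 Fz 6.6 head 29.15 z 0.0669 predK0 68.81
t 15.0 K 66.11 phi 209.29 Fout 5.24 Ftan -0.8 head 29.15 z 0.0669 predK0 68.8
{"dp":[0,-0.0003,0.0012],"yaw":-1.0,"hand":0.015}, {"dp":[0,-0.0003,0.0012],"yaw":-1.0,"hand":0.015}, {"dp":[0,-0.0003,0.0012],"yaw":-1.0,"hand":0.015}, {"dp":[0,-0.0003,0.0012],"yaw":-1.0,"hand":0.015}, {"dp":[0,-0.0003,0.0012],"yaw":-1.0,"hand":0.015}, K end 67.56
```

>>> {"api": "carry_out", "payload": {"commands": [{"dp": [0,-0.0003,0.0012],"yaw": -1.0,"hand": 0.015},{"dp": [0,-0.0003,0.0012],"yaw": -1.0,"hand": 0.015},{"dp": [0,-0.0003,0.0012],"yaw": -1.0,"hand": 0.015},{"dp": [0,-0.0003,0.0012],"yaw": -1.0,"hand": 0.015},{"dp": [0,-0.0004,0.0012],"yaw": -1.0,"hand": 0.015}]}}

```text
t: 15.5
position: [0.4567, 0.0703, 0.0669]
tcp_rot: [0.759, 1.435, -0.76]
force: [-3.8, 0.1, 7.1]
gripper_width: 0.0216
```

```bash
python3 - <<'E'
from h import *
p,k,ph,hd=avg(4); o,k,ph,hd=state(); rows(o["position"],hd,ph+5,0,2.2)
E
```

```text
t 15.7 K 67.77 phi 214.45 Fout 4.08 sd 0.35 Ftan -1.49 Fz 6.6 head 34.15 z 0.0669 predK0 70.11
t 15.7 K 67.77 phi 214.44 Fout 4.52 Ftan -1.35 head 34.15 z 0.0669 predK0 70.1
{"dp":[0,-0.0003,0.0012],"yaw":-1.1,"hand":0.015}, {"dp":[0,-0.0003,0.0012],"yaw":-1.1,"hand":0.015}, {"dp":[0,-0.0004,0.0012],"yaw":-1.1,"hand":0.015}, {"dp":[0,-0.0003,0.0012],"yaw":-1.1,"hand":0.015}, {"dp":[0,-0.0003,0.0012],"yaw":-1.1,"hand":0.015}, K end 69.55
```

>>> {"api": "carry_out", "payload": {"commands": [{"dp": [0,-0.0003,0.0012],"yaw": -1.1,"hand": 0.015},{"dp": [0,-0.0003,0.0012],"yaw": -1.1,"hand": 0.015},{"dp": [0,-0.0004,0.0012],"yaw": -1.1,"hand": 0.015},{"dp": [0,-0.0004,0.0012],"yaw": -1.1,"hand": 0.015},{"dp": [0,-0.0004,0.0012],"yaw": -1.1,"hand": 0.015}]}}

```text
t: 16.2
position: [0.4588, 0.0644, 0.0669]
tcp_rot: [0.685, 1.461, -0.686]
force: [-3.8, -1.0, 6.7]
gripper_width: 0.0217
```

```bash
python3 - <<'E'
from h import *
p,k,ph,hd=avg(4); o,k,ph,hd=state(); rows(o["position"],hd,ph+5,.2,2.2)
E
```

```text
t 16.4 K 69.61 phi 219.45 Fout 4.25 sd 0.55 Ftan -0.8 Fz 6.3 head 39.65 z 0.0669 predK0 71.76
t 16.4 K 69.6 phi 219.45 Fout 4.88 Ftan -0.86 head 39.65 z 0.0669 predK0 71.76
{"dp":[0,-0.0004,0.0012],"yaw":-1.0,"hand":0.015}, {"dp":[0,-0.0004,0.0012],"yaw":-1.0,"hand":0.015}, {"dp":[0,-0.0004,0.0012],"yaw":-1.0,"hand":0.015}, {"dp":[0,-0.0004,0.0012],"yaw":-1.0,"hand":0.015}, {"dp":[0,-0.0004,0.0012],"yaw":-1.0,"hand":0.015}, K end 71.65
```

>>> {"api": "carry_out", "payload": {"commands": [{"dp": [0,-0.0004,0.0012],"yaw": -1.0,"hand": 0.015},{"dp": [0,-0.0004,0.0012],"yaw": -1.0,"hand": 0.015},{"dp": [0,-0.0004,0.0012],"yaw": -1.0,"hand": 0.015},{"dp": [0,-0.0004,0.0012],"yaw": -1.0,"hand": 0.015},{"dp": [0,-0.0004,0.0012],"yaw": -1.0,"hand": 0.015}]}}

```text
t: 16.9
position: [0.4613, 0.0585, 0.0669]
tcp_rot: [0.618, 1.482, -0.619]
force: [-4.6, -1.0, 6.6]
gripper_width: 0.0216
```

```bash
python3 - <<'E'
from h import *
p,k,ph,hd=avg(4); o,k,ph,hd=state(); rows(o["position"],hd,ph+5,.2,2.2)
E
```

```text
t 17.1 K 71.64 phi 224.34 Fout 3.74 sd 0.52 Ftan -1.26 Fz 6.5 head 44.65 z 0.0669 predK0 73.61
t 17.1 K 71.64 phi 224.31 Fout 4.16 Ftan -0.45 head 44.65 z 0.0669 predK0 73.6
{"dp":[0,-0.0004,0.0013],"yaw":-0.9,"hand":0.015}, {"dp":[0,-0.0004,0.0013],"yaw":-0.9,"hand":0.015}, {"dp":[0,-0.0004,0.0013],"yaw":-0.9,"hand":0.015}, {"dp":[0,-0.0004,0.0013],"yaw":-0.9,"hand":0.015}, {"dp":[0,-0.0004,0.0013],"yaw":-0.9,"hand":0.015}, K end 73.48
```

>>> {"api": "carry_out", "payload": {"commands": [{"dp": [0,-0.0003,0.0013],"yaw": -0.9,"hand": 0.015},{"dp": [0,-0.0004,0.0013],"yaw": -0.9,"hand": 0.015},{"dp": [0,-0.0004,0.0013],"yaw": -0.9,"hand": 0.015},{"dp": [0,-0.0004,0.0013],"yaw": -0.9,"hand": 0.015},{"dp": [0,-0.0003,0.0013],"yaw": -0.9,"hand": 0.015}]}}

```text
t: 17.6
position: [0.4648, 0.0527, 0.0669]
tcp_rot: [0.557, 1.499, -0.558]
force: [-2.9, -1.6, 5.6]
gripper_width: 0.0218
```

```bash
python3 - <<'E'
from h import *
p,k,ph,hd=avg(4); o,k,ph,hd=state(); rows(o["position"],hd,ph+5,.1,2.2)
E
```

```text
t 17.8 K 73.5 phi 229.55 Fout 3.74 sd 0.28 Ftan -0.37 Fz 5.5 head 49.15 z 0.0669 predK0 75.57
t 17.8 K 73.49 phi 229.53 Fout 4.04 Ftan -0.06 head 49.15 z 0.0669 predK0 75.56
{"dp":[0,-0.0003,0.0013],"yaw":-1.1,"hand":0.015}, {"dp":[0,-0.0003,0.0013],"yaw":-1.1,"hand":0.015}, {"dp":[0,-0.0003,0.0013],"yaw":-1.1,"hand":0.015}, {"dp":[0,-0.0003,0.0013],"yaw":-1.1,"hand":0.015}, {"dp":[0,-0.0003,0.0013],"yaw":-1.1,"hand":0.015}, K end 75.1
```

>>> {"api": "carry_out", "payload": {"commands": [{"dp": [0,-0.0003,0.0013],"yaw": -1.1,"hand": 0.015},{"dp": [0,-0.0003,0.0013],"yaw": -1.1,"hand": 0.015},{"dp": [0,-0.0003,0.0013],"yaw": -1.1,"hand": 0.015},{"dp": [0,-0.0003,0.0013],"yaw": -1.1,"hand": 0.015},{"dp": [0,-0.0002,0.0013],"yaw": -1.1,"hand": 0.015}]}}

```text
t: 18.3
position: [0.4691, 0.0475, 0.0669]
tcp_rot: [0.482, 1.517, -0.483]
force: [-4.2, -2.5, 5.2]
gripper_width: 0.0215
```

```bash
python3 - <<'E'
from h import *
p,k,ph,hd=avg(4); o,k,ph,hd=state(); rows(o["position"],hd,ph+5,.0,2.2)
E
```

```text
t 18.5 K 74.93 phi 234.58 Fout 3.13 sd 0.62 Ftan -0.13 Fz 5.4 head 54.65 z 0.0669 predK0 77.22
t 18.5 K 74.92 phi 234.57 Fout 3.76 Ftan 0.33 head 54.65 z 0.0669 predK0 77.21
{"dp":[0,-0.0003,0.0013],"yaw":-1.0,"hand":0.015}, {"dp":[0,-0.0003,0.0013],"yaw":-1.0,"hand":0.015}, {"dp":[0,-0.0003,0.0013],"yaw":-1.0,"hand":0.015}, {"dp":[0,-0.0002,0.0013],"yaw":-1.0,"hand":0.015}, {"dp":[0,-0.0002,0.0013],"yaw":-1.0,"hand":0.015}, K end 76.2
```

>>> {"api": "carry_out", "payload": {"commands": [{"dp": [0,-0.0001,0.0013],"yaw": -1.0,"hand": 0.015},{"dp": [0,-0.0002,0.0013],"yaw": -1.0,"hand": 0.015},{"dp": [0,-0.0002,0.0013],"yaw": -1.0,"hand": 0.015},{"dp": [0,-0.0001,0.0013],"yaw": -1.0,"hand": 0.015},{"dp": [0,-0.0001,0.0013],"yaw": -1.0,"hand": 0.015}]}}

```text
t: 19.0
position: [0.4742, 0.0433, 0.0669]
tcp_rot: [0.414, 1.531, -0.415]
force: [-2.4, -2.3, 5.2]
gripper_width: 0.0218
```

```bash
python3 - <<'E'
from h import *
p,k,ph,hd=avg(4); o,k,ph,hd=state(); rows(o["position"],hd,ph+6,-.7,2.2)
E
```

```text
t 19.2 K 75.65 phi 239.58 Fout 3.32 sd 0.23 Ftan 0.53 Fz 5.0 head 59.65 z 0.0669 predK0 78.4
t 19.2 K 75.63 phi 239.55 Fout 3.67 Ftan 0.63 head 59.65 z 0.0669 predK0 78.39
{"dp":[0,-0.0001,0.0016],"yaw":-1.2,"hand":0.015}, {"dp":[0,-0.0001,0.0016],"yaw":-1.2,"hand":0.015}, {"dp":[0,-0.0001,0.0016],"yaw":-1.2,"hand":0.015}, {"dp":[0,-0.0001,0.0016],"yaw":-1.2,"hand":0.015}, {"dp":[0,-0.0000,0.0016],"yaw":-1.2,"hand":0.015}, K end 76.14
```

>>> {"api": "carry_out", "payload": {"commands": [{"dp": [0,0.0,0.0016],"yaw": -1.2,"hand": 0.015},{"dp": [0,0.0001,0.0016],"yaw": -1.2,"hand": 0.015},{"dp": [0,0,0.0016],"yaw": -1.2,"hand": 0.015},{"dp": [0,0,0.0016],"yaw": -1.2,"hand": 0.015},{"dp": [0,0,0.0016],"yaw": -1.2,"hand": 0.015}]}}

```text
t: 19.7
position: [0.4814, 0.0397, 0.0669]
tcp_rot: [0.332, 1.545, -0.333]
force: [-1.5, -3.3, 4.9]
gripper_width: 0.0217
```

```bash
python3 - <<'E'
from h import *
p,k,ph,hd=avg(4); o,k,ph,hd=state(); rows(o["position"],hd,ph+5,-1.3,2.2)
E
```

```text
t 19.9 K 75.57 phi 245.7 Fout 4.28 sd 0.74 Ftan 0.87 Fz 4.7 head 65.65 z 0.0669 predK0 79.05
t 19.9 K 75.56 phi 245.69 Fout 5.34 Ftan 1.07 head 65.65 z 0.0669 predK0 79.05
{"dp":[0,-0.0000,0.0013],"yaw":-1.0,"hand":0.015}, {"dp":[0,0.0000,0.0013],"yaw":-1.0,"hand":0.015}, {"dp":[0,0.0000,0.0013],"yaw":-1.0,"hand":0.015}, {"dp":[0,0.0001,0.0013],"yaw":-1.0,"hand":0.015}, {"dp":[0,0.0001,0.0013],"yaw":-1.0,"hand":0.015}, K end 75.43
```

>>> {"api": "carry_out", "payload": {"commands": [{"dp": [0,0.0,0.0013],"yaw": -1.0,"hand": 0.015},{"dp": [0,0.0001,0.0013],"yaw": -1.0,"hand": 0.015},{"dp": [0,0.0001,0.0013],"yaw": -1.0,"hand": 0.015},{"dp": [0,0.0001,0.0013],"yaw": -1.0,"hand": 0.015},{"dp": [0,0.0002,0.0013],"yaw": -1.0,"hand": 0.015}]}}

```text
t: 20.4
position: [0.4876, 0.0377, 0.0669]
tcp_rot: [0.264, 1.555, -0.265]
force: [-1.9, -5.0, 5.5]
gripper_width: 0.0219
```

```bash
python3 - <<'E'
from h import *
p,k,ph,hd=avg(4); o,k,ph,hd=state(); rows(o["position"],hd,ph+5,-1.6,2.2)
E
```

```text
t 20.6 K 75.1 phi 250.63 Fout 5.5 sd 0.16 Ftan 0.82 Fz 5.4 head 70.66 z 0.0669 predK0 78.94
t 20.6 K 75.11 phi 250.6 Fout 5.23 Ftan 1.46 head 70.66 z 0.0669 predK0 78.94
{"dp":[0,0.0001,0.0013],"yaw":-1.0,"hand":0.015}, {"dp":[0,0.0001,0.0013],"yaw":-1.0,"hand":0.015}, {"dp":[0,0.0001,0.0013],"yaw":-1.0,"hand":0.015}, {"dp":[0,0.0002,0.0013],"yaw":-1.0,"hand":0.015}, {"dp":[0,0.0002,0.0013],"yaw":-1.0,"hand":0.015}, K end 74.49
```

>>> {"api": "carry_out", "payload": {"commands": [{"dp": [0,0.0001,0.0013],"yaw": -1.0,"hand": 0.015},{"dp": [0,0.0001,0.0013],"yaw": -1.0,"hand": 0.015},{"dp": [0,0.0001,0.0013],"yaw": -1.0,"hand": 0.015},{"dp": [0,0.0002,0.0013],"yaw": -1.0,"hand": 0.015},{"dp": [0,0.0002,0.0013],"yaw": -1.0,"hand": 0.015}]}}

```text
t: 21.1
position: [0.4941, 0.0364, 0.0669]
tcp_rot: [0.195, 1.562, -0.196]
force: [-2.4, -5.6, 4.7]
gripper_width: 0.0216
```

```bash
python3 - <<'E'
from h import *
p,k,ph,hd=avg(4); o,k,ph,hd=state(); rows(o["position"],hd,ph+5,-1.6,2.2)
E
```

```text
t 21.3 K 74.45 phi 255.67 Fout 5.11 sd 0.15 Ftan 0.46 Fz 4.2 head 75.66 z 0.0669 predK0 78.28
t 21.3 K 74.45 phi 255.65 Fout 5.3 Ftan 0.48 head 75.66 z 0.0669 predK0 78.29
{"dp":[0,0.0002,0.0013],"yaw":-1.0,"hand":0.015}, {"dp":[0,0.0002,0.0013],"yaw":-1.0,"hand":0.015}, {"dp":[0,0.0002,0.0013],"yaw":-1.0,"hand":0.015}, {"dp":[0,0.0003,0.0013],"yaw":-1.0,"hand":0.015}, {"dp":[0,0.0003,0.0013],"yaw":-1.0,"hand":0.015}, K end 73.34
```

>>> {"api": "carry_out", "payload": {"commands": [{"dp": [0,0.0002,0.0013],"yaw": -1.0,"hand": 0.015},{"dp": [0,0.0002,0.0013],"yaw": -1.0,"hand": 0.015},{"dp": [0,0.0002,0.0013],"yaw": -1.0,"hand": 0.015},{"dp": [0,0.0003,0.0013],"yaw": -1.0,"hand": 0.015},{"dp": [0,0.0003,0.0013],"yaw": -1.0,"hand": 0.015}]}}

```text
t: 21.8
position: [0.5008, 0.0361, 0.0669]
tcp_rot: [0.127, 1.567, -0.128]
force: [-0.4, -5.3, 4.3]
gripper_width: 0.0218
```

```bash
python3 - <<'E'
from h import *
p,k,ph,hd=avg(4); o,k,ph,hd=state(); rows(o["position"],hd,ph+2,-1.6,2.2)
E
```

```text
t 22.0 K 73.27 phi 260.82 Fout 5.04 sd 0.43 Ftan 1.36 Fz 3.7 head 80.66 z 0.067 predK0 77.09
t 22.0 K 73.26 phi 260.8 Fout 5.23 Ftan 2.07 head 80.66 z 0.067 predK0 77.09
{"dp":[0,0.0001,0.0005],"yaw":-0.4,"hand":0.015}, {"dp":[0,0.0001,0.0005],"yaw":-0.4,"hand":0.015}, {"dp":[0,0.0001,0.0005],"yaw":-0.4,"hand":0.015}, {"dp":[0,0.0001,0.0005],"yaw":-0.4,"hand":0.015}, {"dp":[0,0.0001,0.0005],"yaw":-0.4,"hand":0.015}, K end 72.7
```

>>> {"api": "carry_out", "payload": {"commands": [{"dp": [0,0.0001,0.0007],"yaw": 0,"hand": 0.015},{"dp": [0,0.0001,0.0007],"yaw": 0,"hand": 0.015},{"dp": [0,0.0002,0.0006],"yaw": 0,"hand": 0.015},{"dp": [0,0.0001,0.0006],"yaw": 0,"hand": 0.015},{"dp": [0,0,0],"yaw": 0,"hand": 0.015}]}}

```text
t: 22.5
position: [0.5033, 0.0362, 0.0669]
tcp_rot: [0.127, 1.567, -0.129]
force: [-2.1, -6.2, 4.7]
gripper_width: 0.0212
```

```bash
python3 - <<'E'
from h import *
p,k,ph,hd=avg(6,"pics/w4.png")
E
```

```text
t 22.8 K 72.85 phi 262.64 Fout 5.49 sd 0.22 Ftan -0.93 Fz 5.1 head 80.66 z 0.0669 predK0 76.55
```

View pics/w4.png

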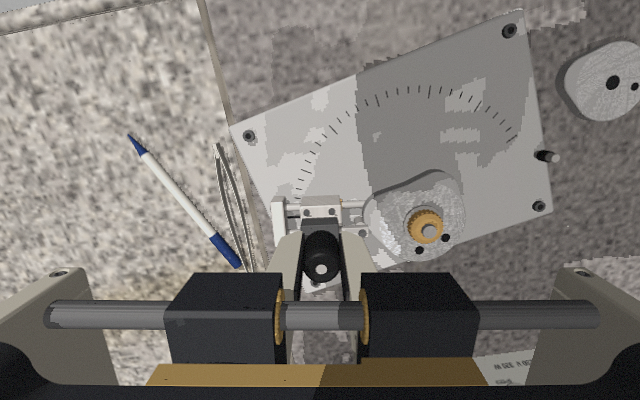

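>>> {"api": "carry_out", "payload": {"commands": [{"dp": [0,0.0002,0.0006],"yaw": 0,"hand": 0.015},{"dp": [0,0.0,0.0004],"yaw": 0,"hand": 0.015},{"dp": [0,0,0],"yaw": 0,"hand": 0.015},{"dp": [0,0,0],"yaw": 0,"hand": 0.015}]}}

```text
t: 23.2
position: [0.5036, 0.0364, 0.0668]
tcp_rot: [0.127, 1.569, -0.129]
force: [-8.2, -4.0, 9.3]
gripper_width: 0.0216
```

```bash
python3 - <<'E'
from h import *
p,k,ph,hd=avg(6)
E
```

```text
t 23.5 K 72.69 phi 262.89 Fout 5.68 sd 0.49 Ftan -8.5 Fz 9.0 head 80.66 z 0.0669 predK0 76.47
```

>>> {"api": "carry_out", "payload": {"commands": [{"dp": [0,-0.002,-0.0004],"yaw": 0,"hand": 0.015},{"dp": [0,-0.002,0],"yaw": 0,"hand": 0.015},{"dp": [0,-0.002,0],"yaw": 0,"hand": 0.015},{"dp": [0,-0.002,0],"yaw": 0,"hand": 0.015},{"dp": [0,-0.001,0],"yaw": 0,"hand": 0.015}]}}

```text
t: 24.0
position: [0.5024, 0.028, 0.0669]
tcp_rot: [0.128, 1.567, -0.128]
force: [-2.3, 1.1, 4.9]
gripper_width: 0.0217
```

```bash
python3 - <<'E'
from h import *
p,k,ph,hd=avg(6)
E
```

```text
t 24.3 K 81.23 phi 262.78 Fout 0.51 sd 0.39 Ftan -2.51 Fz 4.9 head 80.65 z 0.0669 predK0 76.5
```

>>> {"api": "carry_out", "payload": {"commands": [{"dp": [0,-0.0008,0],"yaw": 0,"hand": 0.015},{"dp": [0,0,0],"yaw": 0,"hand": 0.015}]}}

```text
t: 24.5
position: [0.5023, 0.0272, 0.0669]
tcp_rot: [0.128, 1.567, -0.128]
force: [-2.3, 0.5, 5.7]
gripper_width: 0.0217
```

```bash
python3 - <<'E'
from h import *
p,k,ph,hd=avg(4)
E
```

```text
t 24.7 K 81.99 phi 262.78 Fout -0.58 sd 0.43 Ftan -2.45 Fz 4.9 head 80.64 z 0.0669 predK0 76.5
```

>>> {"api": "carry_out", "payload": {"commands": [{"dp": [0,-0.0008,0],"yaw": 0,"hand": 0.015},{"dp": [0,0,0],"yaw": 0,"hand": 0.015}]}}

```text
t: 24.9
position: [0.5022, 0.0262, 0.0669]
tcp_rot: [0.128, 1.567, -0.128]
force: [-2.8, -0.2, 4.9]
gripper_width: 0.0218
```

```bash
python3 - <<'E'
from h import *
p,k,ph,hd=avg(4)
E
```

```text
t 25.1 K 82.94 phi 262.8 Fout 0.09 sd 0.42 Ftan -2.7 Fz 5.0 head 80.63 z 0.0669 predK0 76.5
```

>>> {"api": "carry_out", "payload": {"commands": [{"dp": [0,-0.0008,0],"yaw": 0,"hand": 0.015},{"dp": [0,0,0],"yaw": 0,"hand": 0.015}]}}

```text
t: 25.3
position: [0.5021, 0.0259, 0.0669]
tcp_rot: [0.129, 1.567, -0.127]
force: [-1.4, 4.4, 3.2]
gripper_width: 0.0219
```

```bash
python3 - <<'E'
from h import *
p,k,ph,hd=avg(4,"pics/w5.png")
E
```

```text
t 25.5 K 83.21 phi 262.78 Fout -5.18 sd 0.27 Ftan -2.34 Fz 3.5 head 80.64 z 0.0669 predK0 76.5
```

View pics/w5.png

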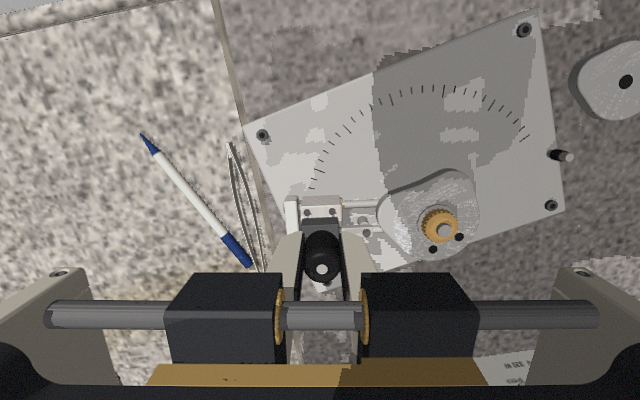

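>>> {"api": "carry_out", "payload": {"commands": [{"dp": [0,0.0005,-0.0002],"yaw": 0,"hand": 0.015},{"dp": [0,0,0],"yaw": 0,"hand": 0.03},{"dp": [0,0,0],"yaw": 0,"hand": 0.045},{"dp": [0,0,0],"yaw": 0,"hand": 0.05},{"dp": [0,0,0],"yaw": 0,"hand": 0.05}]}}

```text
t: 26.0
position: [0.502, 0.0259, 0.0668]
tcp_rot: [0.128, 1.567, -0.128]
force: [0.0, 0.5, 0.8]
gripper_width: 0.0481
```

>>> {"api": "carry_out", "payload": {"commands": [{"dp": [-0.01,0,0],"yaw": 0,"hand": 0.05},{"dp": [-0.02,0,0],"yaw": 0,"hand": 0.05},{"dp": [-0.03,0,0],"yaw": 0,"hand": 0.05},{"dp": [-0.03,0,0],"yaw": 0,"hand": 0.05},{"dp": [-0.03,0,0],"yaw": 0,"hand": 0.05}]}}

```text
t: 26.5
position: [0.5018, 0.026, 0.189]
tcp_rot: [0.128, 1.566, -0.128]
force: [-0.0, -0.1, 0.2]
gripper_width: 0.0501
```

>>> {"api": "carry_out", "payload": {"commands": [{"dp": [0,0,0],"yaw": 0,"hand": 0.05},{"dp": [0,0,0],"yaw": 0,"hand": 0.05},{"dp": [0,0,0],"yaw": 0,"hand": 0.05}]}}

```text
t: 26.8
position: [0.5016, 0.026, 0.1862]
tcp_rot: [0.128, 1.568, -0.128]
force: [-0.3, -0.4, -0.6]
gripper_width: 0.0499
```

```bash
python3 - <<'E'
from h import *
o=arm.get_obs();T=wristT(o); im=arm.capture("wrist"); cv2.imwrite("pics/w6.png",im); np.save("w6T.npy",T); print(o["position"],o["force"])
cv2.imwrite("pics/w6c.png",cv2.resize(im[150:270,240:440],None,fx=4,fy=4,interpolation=cv2.INTER_CUBIC))
E
```

```text
[0.50164304 0.02598551 0.18623352] [-0.29126319 -0.36690673 -0.57493626]
```

View pics/w6.png

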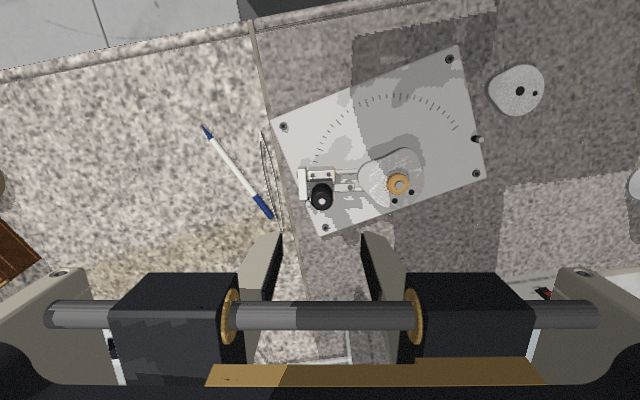

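View pics/w6c.png

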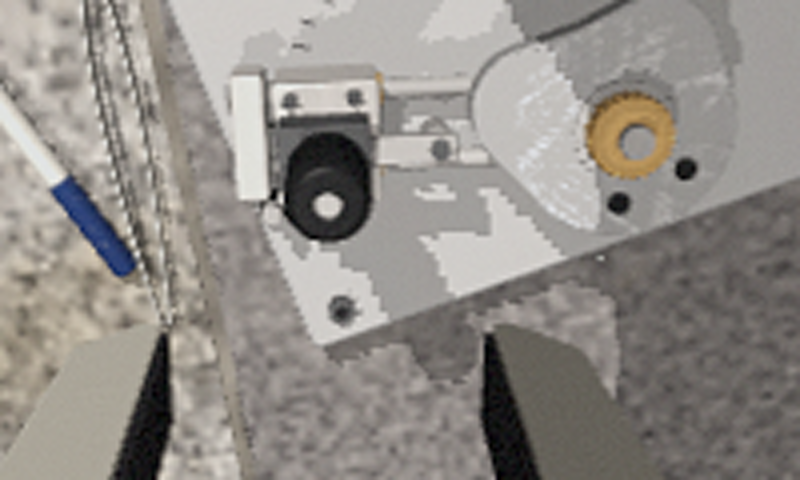

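```bash
python3 - <<'E'
from h import *
T=np.load("w6T.npy"); f=lambda p:(240+p[0]/4-.4,150+p[1]/4-.4)
k=hit("wrist",f((327,203)),.096,T);h=hit("wrist",f((636,141)),.056,T);d=(k-h)[:2];print(np.hypot(*d),np.degrees(np.arctan2(d[1],d[0]))%360)
print(arm.job_done())
E
```

```text
0.08363300017906505 263.7880544158453
the job is handed in; nothing more can be done
None
```

I traced the cam edge in one pass from the left stop to the right stop, then backed the stylus off, let go and handed the job in. The station gives no verdict, so the figures below are my own readings.

**Pass:**
- After averaging and allowing for friction, my readings put the spring between about 1.5 and 2.9 mm pressed throughout. That is about 3–6 N on the cam; the limits were 0.2 mm and 10 N.
- The forces are noisy by up to about 0.7 N and carry friction of about 0.5 N.
- They were taken between moves, about every 5–7° of arm travel, so short spikes between readings would not show.

**Right stop:** The side force rose to about 8.5 N on the stop, and the roller was still pressing at about 5.5 N.

**Back-off:** I drew the carriage out until the end block resisted at about 5 N, eased off about 0.5 mm, opened the fingers and lifted about 0.12 m clear.

**Last look from the wrist camera:**
- The knob is 83.6 mm from the hub at 263.8°. Fully out is 84 mm and the right stop is at about 264°.
- The carriage stands at the end block, and the roller looks clear of the cam.
- The tweezers, pen and spare cam in view look undisturbed; I did not check the other bystanders. The job took about 27 s of the 72 s allowed.

**What disagreed:** My first hub position, taken from the wrist pictures, was about 1.3 mm off, and I corrected it during the pass. The cam shape read off the picture then differed from what I felt by up to about 1.6 mm, so I followed the force instead.

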